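# Sort the loose plug-in relays by colour after the lesson

### The job

Clear the loose relays off the plywood board by their colour: lay the two red ones in the red bin and the blue one in the blue bin, setting them down rather than letting them fall, and plug the yellow one into the empty relay base on the sloping console, pressed fully home. Leave everything else on the bench where it is.

Things in the scene. Friction and masses are not known exactly. Their poses are not given: they have to be found in the camera images.
- relay_red1: Plug-in relay, red cover 66 mm long, 40 x 40 mm section (14 mm at the plug end black), then a grey plug 28 wide (y) x 18 (z), 16 long, with a nose 25 x 15, 6 long; 0.08-0.17 kg. Lies on its side on the board, plug roughly away from the robot, relays about 120 mm apart. Origin on its long axis, middle of the cover, 20 mm above the board; x points towards the plug, z up as it lies
- relay_red2: Plug-in relay, red cover 66 mm long, 40 x 40 mm section (14 mm at the plug end black), then a grey plug 28 wide (y) x 18 (z), 16 long, with a nose 25 x 15, 6 long; 0.08-0.17 kg. Lies on its side on the board, plug roughly away from the robot, relays about 120 mm apart. Origin on its long axis, middle of the cover, 20 mm above the board; x points towards the plug, z up as it lies
- relay_blue: Plug-in relay, blue cover 66 mm long, 40 x 40 mm section (14 mm at the plug end black), then a grey plug 28 wide (y) x 18 (z), 16 long, with a nose 25 x 15, 6 long; 0.08-0.17 kg. Lies on its side on the board, plug roughly away from the robot, relays about 120 mm apart. Origin on its long axis, middle of the cover, 20 mm above the board; x points towards the plug, z up as it lies
- relay_yellow: Plug-in relay, yellow cover 66 mm long, 40 x 40 mm section (14 mm at the plug end black), then a grey plug 28 wide (y) x 18 (z), 16 long, with a nose 25 x 15, 6 long; 0.08-0.17 kg. Lies on its side on the board, plug roughly away from the robot, relays about 120 mm apart. Origin on its long axis, middle of the cover, 20 mm above the board; x points towards the plug, z up as it lies
- relay_yellow_shoulder (a point): on the yellow relay's long axis where the black end of its cover meets the plug, 33 mm from its origin along its x; axes as the relay's
- bin_red: Red open stacking bin, fixed, 240 (x) x 160 mm (y), walls and floor 4 mm, sides and back 65 mm high, front lip (-x, towards the robot) 38 mm high. Origin: centre of its underside, on the bench; x away from the robot. Two relays fit one behind the other along x, centres 55 mm before and behind the middle
- bin_blue: Blue open stacking bin, fixed, 240 (x) x 160 mm (y), walls and floor 4 mm, sides and back 65 mm high, front lip (-x, towards the robot) 38 mm high. Origin: centre of its underside, on the bench; x away from the robot. Two relays fit one behind the other along x, centres 55 mm before and behind the middle
- console: Grey and blue training console, fixed, 340 mm wide (y), 160 deep; its face slopes 45 degrees, 35 mm high in front, 195 mm at the back. Three black relay bases stand on it 90 mm apart along y; which one is empty varies, the others hold fixed yellow relays 66 mm tall. Origin: centre of its underside on the bench, x away from the robot
- base_place: Middle of the empty base's place on the rail (white end stops), on the console's sloping face; x away from the robot, z up. The black base (50 mm wide in y, 46 deep, 30 high, 16 mm steps before and behind) is clipped on up to 8 mm left or right of it: not measured: see or feel. It slides stiffly (12 N). Sprung contacts grip the plug over its last 8 mm: press (10-15 N) to a firm stop
- seat (a point): Where the middle of the empty base's mouth would be if the base sat mid-place; the mouth lies up to 8 mm off along y. z square out of the slope (up, towards the robot), y along the row, x up the slope. Cavity 26 mm deep, 29.5 (y) x 19.5 mm (x), rim chamfered 2 mm. Home: relay's shoulder on the base's face (z = 0 here), its x along -z, its y along the row, either way round
- board: plywood sheet 190 mm (x) by 500 mm (y), 12 mm thick, fixed on the bench; origin at the centre of its underside
- multimeter: The yellow and black hand multimeter, loose, to be left alone: 160 x 78 x 45 mm, lying flat, long side along its x; origin: centre of its underside
- contactor: The grey and black contactor, loose, to be left alone: 80 x 45 x 77 mm; origin: centre of its underside
- pliers: The pliers with red and blue handles, loose, to be left alone: 165 mm long, 58 mm wide, 14 mm high, lying along its x; origin: on its underside, between the handles
- tape: The roll of black tape, loose, to be left alone: 68 mm across, 19 mm high, lying flat; origin: centre of its underside
- spanner: The spanner, loose, to be left alone: 160 mm long, lying along its x; origin: under its middle
- valve: The brass ball valve with a red lever, loose, to be left alone: 80 mm long, 40 mm wide, 53 mm high, its lever reaching to +x, 77 mm from the centre; origin: centre of its underside

How it is judged:
At the end, for the whole second after the job is handed in: Both red relays rest in the red bin, the blue one in the blue bin (centre inside the walls, under 90 mm above the bench). The yellow relay rests in the empty base: shoulder within 2.5 mm of its face, within 3 mm of the row's line and 12 mm of mid-place along it, square within 0.06 rad (x of relay_red1 in the frame of bin_red between -0.115 and 0.115 m and y of relay_red1 in the frame of bin_red between -0.075 and 0.075 m and z of relay_red1 in the frame of bin_red between 0 and 0.09 m and linear speed of each of relay_red1, relay_red2, relay_blue, relay_yellow below 0.03 m/s and x of relay_red2 in the frame of bin_red between -0.115 and 0.115 m and y of relay_red2 in the frame of bin_red between -0.075 and 0.075 m and z of relay_red2 in the frame of bin_red between 0 and 0.09 m and x of relay_blue in the frame of bin_blue between -0.115 and 0.115 m and y of relay_blue in the frame of bin_blue between -0.075 and 0.075 m and z of relay_blue in the frame of bin_blue between 0 and 0.09 m and z of relay_yellow_shoulder in the frame of seat below 0.0025 m and x of relay_yellow_shoulder in the frame of seat between -0.003 and 0.003 m and y of relay_yellow_shoulder in the frame of seat between -0.012 and 0.012 m and angle between the x axis of relay_yellow and the z axis of seat, either way round below 0.06 rad); the robot touches nothing.
It fails at once if a loose relay is let fall: it moves faster than 0.9 m/s (a fall of about 4 cm) without the fingers touching it ((linear speed of relay_red1 above 0.9 m/s and contact force between the fingers and relay_red1 below 0.05 N) or (linear speed of relay_red2 above 0.9 m/s and contact force between the fingers and relay_red2 below 0.05 N) or (linear speed of relay_blue above 0.9 m/s and contact force between the fingers and relay_blue below 0.05 N) or (linear speed of relay_yellow above 0.9 m/s and contact force between the fingers and relay_yellow below 0.05 N)).
It fails at once if one of the other loose things on the bench (multimeter, contactor, pliers, tape, spanner, valve) is moved by more than 20 mm (distance of any of multimeter, contactor, pliers, tape, spanner, valve from where it was at the start of the episode above 0.02 m).
It also fails if it takes over 72 s, if anything falls off the work surface, if the arm or the gripper's body presses on something with over 40 N, if the wrist force passes 120 N, or if a joint passes its speed limit or range.

### The arm

A 6-joint arm with a two-finger parallel gripper is mounted at the origin on the work surface. World frame = base frame: x ahead of the robot, y to its left, z up, the work surface at z = 0. Lengths are in m, angles in rad, forces in N, time in s.
With the tool pointing down it reaches from about 0.425 to 1.125 m from the base axis. Payload 14.9 kg.
Tool frame: the origin (TCP) lies midway between the tips of the shut fingers; the grasp point (between the pads) lies 19 mm behind it (hold_point_z is the distance from the TCP to the grasp point, in m); x points along the fingers, y is the direction in which the jaws open and shut, and the axes are right-handed (so a half turn about x gives the same grasp; the last joint's range is limited). The gripper opens to 91 mm and grips with 3 to 60 N. Pads are 32 mm wide; open, the fingers measure 118 mm over their backs; the gripper's body (76 mm by 178 mm) begins 60 mm behind the grasp point.
Start: joints at [-1.23, 0.379, 1.734, -0, 1.028, -0.033], TCP at [0.256, -0.652, 0.214] pointing down, gripper open.
Joint ranges: [-2.77, 2.77], [-0.74, 2.19], [0, 2.66], [-1.06, 4.2], [0.31, 2.87], [-3.08, 3.08]. Speed limits (rad/s): [1.89, 1.89, 2.39, 3.14, 3.14, 3.14].

### API

Orientations are given as a unit quaternion [x, y, z, w].
In Python, from bench import state, grab_frame, hand_in, hold_point_z gives the robot as it stands. The module is installed in compiled form; this text tells all that it offers.
- The arm moves only by the shell command python3 -m jog 'ROWS' [OPENING] [FORCE]. ROWS is JSON, a list that holds one entry, the list of rows, each a list of 4 numbers: the shift along the tool's x, y, z in cm, then the turn about the tool's x in rad. In form: [[[tx, ty, tz, roll], ...]]. A call has 1 to 8 rows; each row shifts and turns the commanded pose from where the row before left it, along the tool's axes as they then stand; what a row does not reach is not made up. A row lasts 1/10 s, in which the tool goes at most 50 mm and 8.59 degrees, less where a joint would pass 70% of its speed; a pose out of reach is approached as far as the arm can. A call is refused whole if a number of a shift passes 5 or a number of a turn 0.15, either way. A call with a gripper value outside its range is refused whole. OPENING is the closure, from 0 (fully open) to 1 (shut), set as the call begins (- or left out, the last holds). The fingers move at their own pace and stop on an object; FORCE is the grip in N (left out, the last holds). Time passes only in rows, so rows that do not move let the fingers close. It gives the time, the measured TCP pose, the force and the opening at its end, in the units of the state.
- state(): the state, without advancing time (a new reading comes with each control period).
- grab_frame(name): name is "scene" or "top" or "wrist"; returns a dict with "frame" (480x640x3 uint8, red, green, blue), "mtx" (3x3 intrinsics, pixels), "origin" and "orientation" of the camera in the world; the wrist camera has in their place "T_tool_cam" (4x4, takes a point from camera to tool coordinates, whose origin is the TCP and whose axes are the tool frame's). Camera axes: x right, y up, looking along -z (the intrinsics and any distortion apply to the point x, -y, -z); pixel columns grow to the right and rows downward; lengths in m; the calibration is good to about 2 mm. A picture is of the moment at which its call begins: read the wrist's pose just before it. There is no depth.
- hand_in(): hands the job in, once; it reports no verdict.
The state is a dict: "time_s": time; "q": joint angles; "dq": joint speeds; "joint_torque": joint torques, N m; "tool_pos": TCP position; "tcp_rot": TCP orientation; "contact_force": force on the tool from outside, world axes, zero at the start; "wrist_torque": the same for the moment, N m; "gripper_width": finger opening in m.
Only numpy, scipy, OpenCV 4.12 (cv2) and the standard library are available. Lean on these libraries where they do the work, as an engineer would, in place of code of your own. Each camera call takes 0.05 s, during which the arm holds its last target. There are 200 camera calls.

## Working session

There is one attempt and no reset: what is moved stays moved. The work goes in short steps, Python scripts to look and compute and a shell command to move; the robot and the scene stay as the last step left them, time stands still between calls to the robot, and variables do not carry over. Pictures are saved under pics/ and viewed, about 8 in all and at most 12, crops included, and the job is handed in when it is done.

```bash
mkdir -p pics; cat > h.py <<'E'
import numpy as np, cv2
from scipy.spatial.transform import Rotation as R
from bench import state, grab_frame, hold_point_z
def cam(name):
    s=state(); f=grab_frame(name)
    if 'T_tool_cam' in f:
        T=np.eye(4); T[:3,:3]=R.from_quat(s['tcp_rot']).as_matrix(); T[:3,3]=s['tool_pos']
        T=T@np.array(f['T_tool_cam'])
    else:
        T=np.eye(4); T[:3,:3]=R.from_quat(f['orientation']).as_matrix(); T[:3,3]=f['origin']
    return f['frame'],np.array(f['mtx']),T,f
def ray(u,v,K,T):
    d=np.linalg.inv(K)@[u,v,1]; d=T[:3,:3]@[d[0],-d[1],-d[2]]
    return T[:3,3],d
def onz(u,v,z,K,T):
    o,d=ray(u,v,K,T); return o+d*(z-o[2])/d[2]
def proj(p,K,T):
    c=T[:3,:3].T@(np.array(p)-T[:3,3]); w=K@[c[0],-c[1],-c[2]]; return w[:2]/w[2]
E
python3 - <<'E'
from h import *
np.set_printoptions(precision=4,suppress=True)
s=state()
for k in s: print(k,s[k])
print(R.from_quat(s['tcp_rot']).as_matrix(), hold_point_z() if callable(hold_point_z) else hold_point_z)
for n in('scene','top','wrist'):
    im,K,T,f=cam(n); print(n,f.keys(),K.tolist(),T.tolist()); cv2.imwrite(f'pics/{n}0.png',im[:,:,::-1])
    if n=='wrist':print(f['T_tool_cam'])
E
```

```text
time_s 0.0
q [-1.2303  0.3794  1.7348 -0.      1.0285 -0.0333]
dq [-0.0002  0.0003  0.0013  0.002  -0.0001 -0.0007]
joint_torque [  0.0021 -76.3737 -43.4355   0.0653   0.0424  -0.0001]
tool_pos [ 0.2555 -0.6513  0.2133]
tcp_rot [-0.6947 -0.1318  0.6949 -0.131 ]
contact_force [-0.905   0.4882 -0.0443]
wrist_torque [-0.0058  0.0059  0.0439]
gripper_width 0.0913275920501637
[[-0.0004  0.3652 -0.9309]
 [ 0.0011 -0.9309 -0.3652]
 [-1.     -0.0011 -0.    ]] 0.0188
scene dict_keys(['frame', 'mtx', 'origin', 'orientation']) [[583.7786624673674, 0.0, 313.4181692615714], [0.0, 583.7786624673674, 240.50757697036403], [0.0, 0.0, 1.0]] [[-0.46081935426624704, -0.5912027822277588, 0.6619099583929797, 1.561276815929936], [0.8874824531705883, -0.3031728475450372, 0.34707509248828017, 0.488475415337801], [-0.004518633416611184, 0.747372393654991, 0.6643900113295319, 1.1452667569890846], [0.0, 0.0, 0.0, 1.0]]
top dict_keys(['frame', 'mtx', 'origin', 'orientation']) [[591.3015073443443, 0.0, 326.58107746925407], [0.0, 591.3015073443443, 227.56761541764735], [0.0, 0.0, 1.0]] [[0.0033495738578693812, 0.9976904389431746, -0.06784223165806397, 0.42156552372073613], [-0.9999098591295384, 0.004223673790961446, 0.01274496744813585, -0.04599293748253528], [0.013002075623421629, 0.0677934260904646, 0.9976146537658714, 1.674039683847083], [0.0, 0.0, 0.0, 1.0]]
wrist dict_keys(['frame', 'mtx', 'T_tool_cam']) [[411.1627950151866, 0.0, 320.07240973334746], [0.0, 411.1627950151866, 235.35668305531703], [0.0, 0.0, 1.0]] [[0.36509706631463285, 0.9016139769780963, 0.2319404421100114, 0.3204316885588747], [-0.9309663807250091, 0.3542241982975777, 0.08846929015321518, -0.6254099898289655], [-0.0023937686237350824, -0.24822863222879304, 0.9686985165744797, 0.3842975700016968], [0.0, 0.0, 0.0, 1.0]]
[[ 0.0014  0.2483 -0.9687 -0.171 ]
 [ 1.     -0.0003  0.0014 -0.0006]
 [ 0.0001 -0.9687 -0.2483 -0.0699]
 [ 0.      0.      0.      1.    ]]
```

View pics/top0.png

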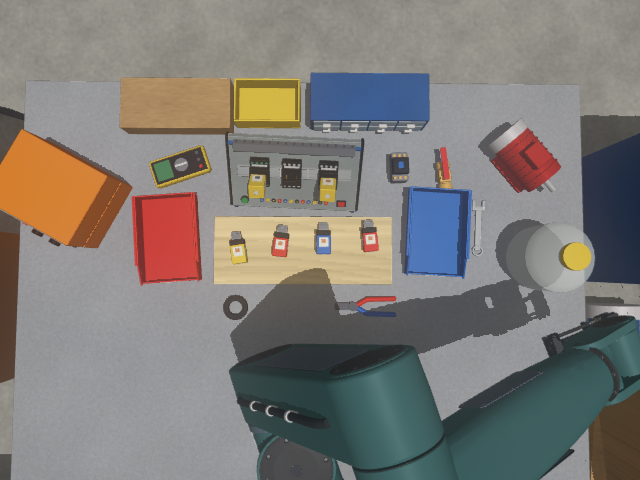

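View pics/scene0.png

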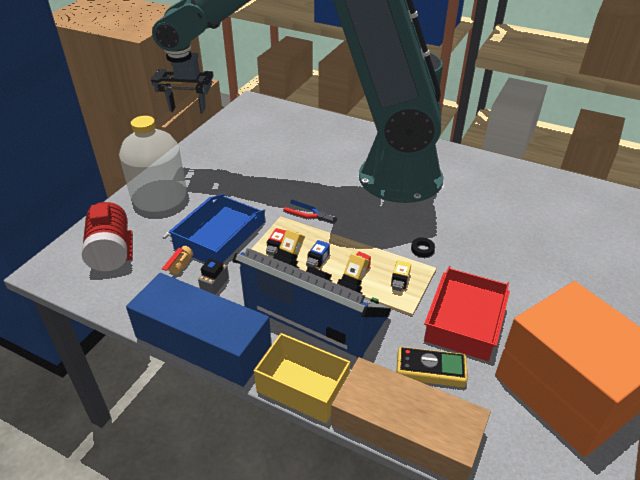

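```bash
python3 - <<'E'
import cv2
im=cv2.imread('pics/top0.png')[125:285,212:412]
cv2.imwrite('pics/crop.png',cv2.resize(im,None,fx=4,fy=3.75*1.0,interpolation=cv2.INTER_CUBIC))
E
python3 - <<'E'
from h import *
np.set_printoptions(precision=3,suppress=True)
im,K,T,f=cam('top'); hsv=cv2.cvtColor(im,cv2.COLOR_RGB2HSV)
def blobs(m,z,mn=60):
    n,l,st,c=cv2.connectedComponentsWithStats(m.astype(np.uint8))
    for i in range(1,n):
        if st[i,4]>=mn:
            pts=np.argwhere(l==i)[:,::-1].astype(np.float32); r=cv2.minAreaRect(pts)
            b=np.array([onz(*p,z,K,T)[:2] for p in cv2.boxPoints(r)])
            print(c[i].round(1),st[i,4],'ctr',onz(*r[0],z,K,T)[:2],'box',b.round(3).tolist())
H,S,V=[hsv[:,:,i].astype(int) for i in range(3)]
red=((H<6)|(H>174))&(S>150)&(V>80); blu=(H>100)&(H<125)&(S>130)&(V>60); yel=(H>18)&(H<30)&(S>170)&(V>100)
for n,m,z in(('red',red,.052),('blu',blu,.052),('yel',yel,.052)): print(n); blobs(m,z)
print('bins'); blobs(red&(np.arange(640)<215),.065,1000); blobs(blu&(np.arange(640)>400)&(np.arange(480)[:,None]>180),.065,1000)
E
```

```text
red
[533.8 158. ] 1318 ctr [ 0.73 -0.64] box [[0.755, -0.56], [0.815, -0.631], [0.704, -0.721], [0.645, -0.649]]
[444.6 163.2] 158 ctr [ 0.713 -0.394] box [[0.755, -0.382], [0.757, -0.396], [0.671, -0.406], [0.669, -0.391]]
[166.3 236.2] 5439 ctr [0.501 0.372] box [[0.616, 0.473], [0.629, 0.294], [0.388, 0.273], [0.375, 0.45]]
[369.9 243.5] 138 ctr [ 0.494 -0.187] box [[0.517, -0.166], [0.521, -0.203], [0.471, -0.208], [0.467, -0.17]]
[279.3 248.4] 145 ctr [0.479 0.062] box [[0.456, 0.083], [0.506, 0.078], [0.502, 0.04], [0.452, 0.045]]
[375.3 299.4] 163 ctr [ 0.337 -0.202] box [[0.338, -0.148], [0.354, -0.253], [0.335, -0.255], [0.319, -0.151]]
blu
[372.3  96.7] 5162 ctr [ 0.898 -0.187] box [[0.962, -0.024], [0.965, -0.35], [0.834, -0.349], [0.832, -0.025]]
[633.7 199.9] 626 ctr [ 0.608 -0.91 ] box [[0.705, -0.89], [0.705, -0.937], [0.512, -0.931], [0.512, -0.884]]
[435.6 232.1] 4650 ctr [ 0.52  -0.374] box [[0.403, -0.281], [0.647, -0.295], [0.639, -0.468], [0.394, -0.452]]
yel
[234.6 101.1] 65 ctr [0.888 0.191] box [[0.943, 0.199], [0.944, 0.19], [0.833, 0.183], [0.833, 0.192]]
[259.5 104.7] 1271 ctr [0.878 0.105] box [[0.921, 0.179], [0.922, 0.031], [0.834, 0.031], [0.833, 0.178]]
bins
[166.3 236.2] 5439 ctr [0.501 0.369] box [[0.614, 0.469], [0.628, 0.291], [0.388, 0.27], [0.375, 0.446]]
[435.6 232.1] 4650 ctr [ 0.519 -0.372] box [[0.403, -0.279], [0.646, -0.293], [0.637, -0.465], [0.395, -0.449]]
```

View pics/crop.png

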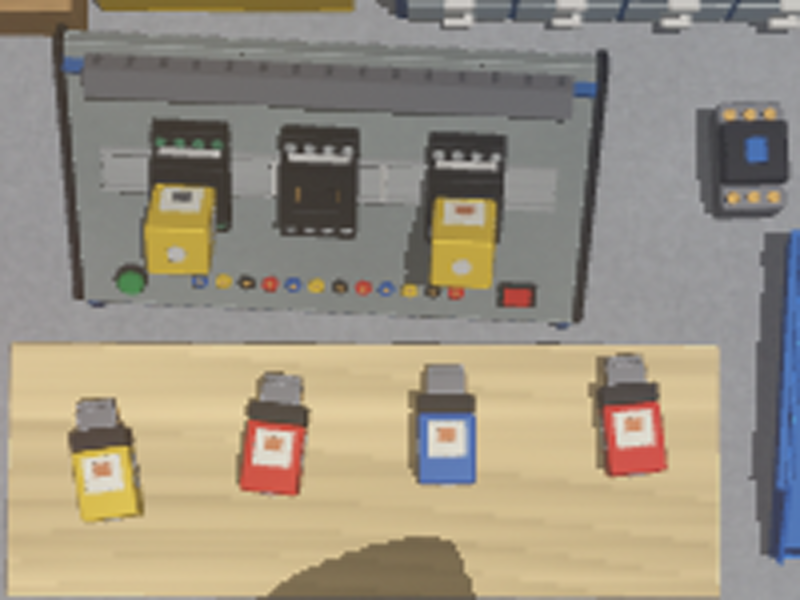

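```bash
python3 -m jog '[[[0,0,0,0.13],[0,0,0,0.13],[0,-4.4,-1.7,0],[0,-4.4,-1.7,0],[0,-4.4,-1.7,0],[0,-4.4,-1.7,0],[0,-4.4,-1.7,0],[0,-4.4,-1.7,0]]]' 0
python3 -m jog '[[[0,-4.4,-1.7,0],[0,-4.4,-1.7,0],[0,-4.4,-1.7,0],[0,-4.4,-1.7,0],[0,-4.4,-1.7,0],[0,-4.4,-1.7,0],[0,-4.4,-1.7,0],[0,-4.4,-1.7,0]]]'
cat >> h.py <<'E'
def go(x,y,z,yaw=None):
    "tool-axis shift (cm) from the measured TCP to x,y,z at the present orientation, and roll left to reach -z axis yaw"
    s=state(); M=R.from_quat(s['tcp_rot']).as_matrix(); w=np.arctan2(-M[1,2],-M[0,2])
    print('t %.2f pos'%s['time_s'],np.round(s['tool_pos'],4),'yaw %.3f'%w,'q6 %.2f'%s['q'][5],'F',np.round(s['contact_force'],1),'w %.4f'%s['gripper_width'])
    if yaw is not None:
        print('roll %.3f'%(w-yaw)); c,sn=np.cos(yaw),np.sin(yaw); M=np.array([[0,sn,-c],[0,-c,-sn],[-1,0,0]])
    print('shift cm',np.round(100*M.T@(np.array([x,y,z])-s['tool_pos']),2))
E
python3 -c "
from h import *
go(.473,.175,.06,.114)
im,K,T,f=cam('top')
for p in((323.1,243.3),(238.1,252.6)): print(onz(*p,.052,K,T))"
```

```text
time_s: 1.0
tool_pos: [0.327, -0.376, 0.2139]
tcp_rot: [0.706, 0.04, -0.706, 0.04]
contact_force: [1.0, -0.3, 0.7]
gripper_width: 0.0914
time_s: 1.8
tool_pos: [0.4222, -0.0107, 0.2142]
tcp_rot: [0.706, 0.04, -0.706, 0.04]
contact_force: [0.7, -1.4, 0.3]
gripper_width: 0.0915
t 1.80 pos [ 0.4222 -0.0107  0.2142] yaw 0.114 q6 1.38 F [ 0.7 -1.4  0.3] w 0.0915
roll -0.000
shift cm [ 15.42 -17.87  -7.16]
[ 0.48855325 -0.05730545  0.052     ]
[0.46218714 0.17520325 0.052     ]
```

```bash
python3 -m jog '[[[1.5,-4.4,-1.6,0],[2,-4.4,-1.6,0],[2,-4.4,-1.6,0],[2,-3.5,-1.5,0],[1.5,-1,-0.4,0],[0,0,0,0],[0,0,0,0]]]'
python3 - <<'E'
from h import *
np.set_printoptions(precision=4,suppress=True)
go(.469,.176,.017,.114)
im,K,T,f=cam('wrist'); cv2.imwrite('pics/w1.png',im[:,:,::-1])
hsv=cv2.cvtColor(im,cv2.COLOR_RGB2HSV); m=cv2.inRange(hsv,(20,190,90),(32,255,255))
n,l,st,c=cv2.connectedComponentsWithStats(m); print(st[:,4],c)
E
```

```text
time_s: 2.55
tool_pos: [0.4679, 0.1689, 0.1247]
tcp_rot: [-0.706, -0.04, 0.706, -0.04]
contact_force: [-0.4, -0.3, 0.1]
gripper_width: 0.0913
t 2.55 pos [0.4679 0.1689 0.1247] yaw 0.114 q6 1.76 F [-0.4 -0.3  0.1] w 0.0913
roll 0.000
shift cm [10.77 -0.69 -0.19]
[303931    291    290   2688] [[319.1873 239.7061]
 [485.8351  13.0893]
 [601.9276  34.0793]
 [306.3754 262.8728]]
```

View pics/w1.png

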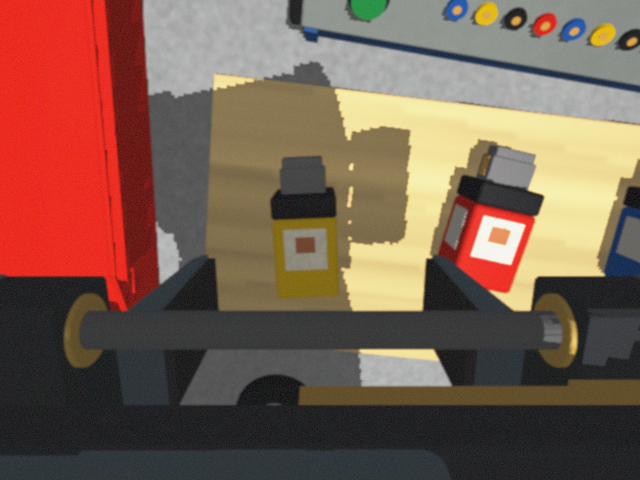

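```bash
python3 - <<'E'
from h import *
np.set_printoptions(precision=4,suppress=True)
im,K,T,f=cam('wrist')
a,b=onz(306,297,.052,K,T),onz(304,191,.052,K,T); c=(a+b)/2; print(a,b,c,np.linalg.norm(a-b)); go(c[0],c[1],.017,.114)
E
```

```text
[0.4338 0.1747 0.052 ] [0.5012 0.183  0.052 ] [0.4675 0.1788 0.052 ] 0.06788368084024572
t 2.65 pos [0.4684 0.1685 0.1254] yaw 0.113 q6 1.76 F [-0.5  0.5  1.1] w 0.0910
roll -0.001
shift cm [10.84 -1.04 -0.03]
```

```bash
python3 -m jog '[[[3,-1,0,0],[4,0,0,0],[2.8,0,0,0],[1,0,0,0],[0,0,0,0]]]'
python3 -m jog '[[[0,0,0,0],[0,0,0,0],[0,0,0,0],[0,0,0,0],[0,0,0,0],[0,0,0,0]]]' 1 20
python3 -c "
from h import *
go(.4675,.1788,.017,.114)"
```

```text
time_s: 3.15
tool_pos: [0.4668, 0.1784, 0.0165]
tcp_rot: [-0.706, -0.04, 0.706, -0.04]
contact_force: [-0.3, 0.9, 0.7]
gripper_width: 0.0914
time_s: 3.75
tool_pos: [0.4671, 0.1792, 0.0168]
tcp_rot: [0.706, 0.04, -0.706, 0.04]
contact_force: [-1.1, -0.4, -0.3]
gripper_width: 0.0462
t 3.75 pos [0.4671 0.1792 0.0168] yaw 0.114 q6 1.78 F [-1.1 -0.4 -0.3] w 0.0462
roll -0.000
shift cm [-0.02  0.04 -0.04]
```

```bash
python3 -m jog '[[[0,0,0,0],[0,0,0,0],[0,0,0,0],[-3,0,0,0],[-4,0,0,0],[-4,0,0,0],[-4,0,0,0]]]' 1 20
python3 - <<'E'
from h import *
np.set_printoptions(precision=4,suppress=True)
go(.4675,.1788,.17)
im,K,T,f=cam('wrist'); s=state()
M=R.from_quat(s['tcp_rot']).as_matrix(); Tt=np.eye(4); Tt[:3,:3]=M; Tt[:3,3]=[.4679,.1689,.1247]; T=Tt@np.array(f['T_tool_cam'])
g=cv2.imread('pics/w1.png')[:,:,2].astype(int)
for r in (30,80,130,180,230):
    row=g[r,:200]; d=np.diff(row); i=np.argsort(d)[:3]; print(r,row[80:165:5],[(int(k),int(d[k]),onz(k+.5,r,.065,K,T)[:2].round(4)) for k in sorted(i)])
E
```

```text
time_s: 4.45
tool_pos: [0.4666, 0.179, 0.168]
tcp_rot: [-0.706, -0.04, 0.706, -0.04]
contact_force: [0.1, 0.4, -0.8]
gripper_width: 0.0402
t 4.45 pos [0.4666 0.179  0.168 ] yaw 0.114 q6 1.78 F [ 0.1  0.4 -0.8] w 0.0402
shift cm [-0.2   0.03 -0.09]
30 [237 236 237 218 236 233 115 104 100 102 103 103 118 167 170 173 172] [(92, -18, array([0.5737, 0.3002])), (106, -58, array([0.5745, 0.293 ])), (107, -36, array([0.5746, 0.2925]))]
80 [236 236 235 237 231 236 219 117 105 108 105 103 107 113 174 165 168] [(97, -21, array([0.5495, 0.298 ])), (110, -47, array([0.5503, 0.2912])), (111, -40, array([0.5504, 0.2906]))]
130 [236 237 237 231 236 233 236 150 107 106 105 108 113 106  92  87  86] [(113, -23, array([0.5246, 0.2898])), (114, -60, array([0.5247, 0.2892])), (115, -39, array([0.5247, 0.2887]))]
180 [237 236 236 236 232 233 236 237 139 103 104 106 108 112 123  87  88] [(106, -19, array([0.4968, 0.2939])), (118, -41, array([0.4975, 0.2872])), (119, -42, array([0.4976, 0.2866]))]
230 [237 237 237 237 237 231 229 237 238 110 105  98 109 107 104 138 176] [(122, -41, array([0.4688, 0.285 ])), (123, -52, array([0.4688, 0.2845])), (162, -33, array([0.4714, 0.262 ]))]
```

```bash
python3 -m jog '[[[0,0,0,-0.14],[0,0,0,-0.14],[0,0,0,-0.14],[0,0,0,-0.14],[0,0,0,-0.14],[0,0,0,-0.14],[0,0,0,-0.14],[0,0,0,-0.14]]]'
python3 -m jog '[[[0,0,0,-0.14],[0,0,0,-0.14],[0,0,0,-0.13],[0,1.4,-4.5,0],[0,1.4,-4.5,0],[2,1.4,-4.5,0],[3,0.2,-0.3,0],[0,0,0,0]]]'
python3 -c "
from h import *
go(.50,.3195,.085,1.647)"
```

```text
time_s: 5.3
tool_pos: [0.4669, 0.1791, 0.1662]
tcp_rot: [-0.575, -0.411, 0.576, -0.411]
contact_force: [-0.3, -0.3, -1.5]
gripper_width: 0.0401
time_s: 6.1
tool_pos: [0.4985, 0.3187, 0.1134]
tcp_rot: [0.479, 0.519, -0.483, 0.518]
contact_force: [-0.9, -1.4, -1.0]
gripper_width: 0.04
t 6.10 pos [0.4985 0.3187 0.1134] yaw 1.645 q6 0.45 F [-0.9 -1.4 -1. ] w 0.0400
roll -0.002
shift cm [ 2.84  0.15 -0.07]
```

```bash
python3 -m jog '[[[1.4,0,0,0],[1.4,0.1,-0.1,0],[0.8,0,0,0],[0.6,0,0,0],[0.3,0,-0.1,0],[0.3,0,-0.2,0],[0.3,0,-0.2,0],[0.3,0,-0.2,0]]]' 1 10
python3 -m jog '[[[0.3,0,-0.1,0],[0.3,0,-0.1,0],[0.3,0,0,0],[0.3,0,0,0],[0.3,0,0,0],[0.3,0,0,0],[0,0,0,0]]]'
python3 - <<'E'
from h import *
go(.50,.3195,.0435,1.647)
im,K,T,f=cam('scene'); p=proj([.5,.32,.06],K,T).astype(int); print(p)
c=im[max(p[1]-60,0):p[1]+60,p[0]-80:p[0]+80,::-1]; c=cv2.resize(c,None,fx=4,fy=4,interpolation=cv2.INTER_CUBIC)
cv2.imwrite('pics/s1.png',c)
E
```

```text
time_s: 6.9
tool_pos: [0.5013, 0.3273, 0.0634]
tcp_rot: [0.482, 0.518, -0.481, 0.518]
contact_force: [-0.5, -1.5, 3.6]
gripper_width: 0.04
time_s: 7.6
tool_pos: [0.5011, 0.3291, 0.0448]
tcp_rot: [0.482, 0.518, -0.481, 0.518]
contact_force: [0.5, 2.9, 1.6]
gripper_width: 0.0399
t 7.60 pos [0.5011 0.3291 0.0448] yaw 1.644 q6 0.47 F [0.5 2.9 1.6] w 0.0399
roll -0.003
shift cm [ 0.13 -0.18  0.95]
[449 292]
```

View pics/s1.png

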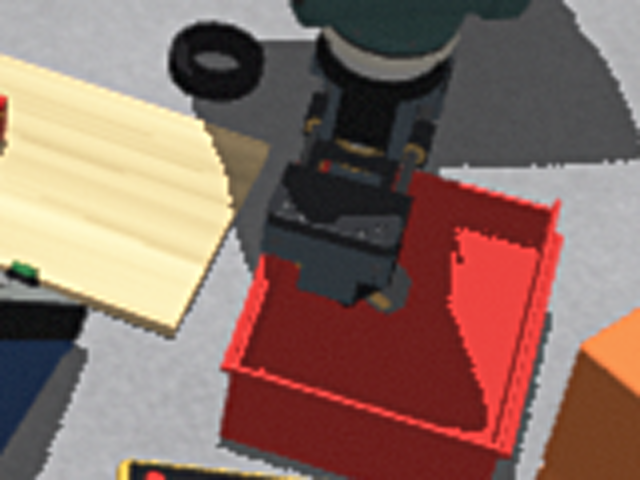

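```bash
python3 -m jog '[[[-2,0,0,0],[-4,0,0,0],[-4,0,0,0],[-4,0,0,0],[0,0,0,0.14],[0,0,0,0.14],[0,0,0,0.14],[0,0,0,0.14]]]' 1 20
python3 -m jog '[[[0,0,0,0.14],[0,0,0,0.14],[0,0,0,0.14],[0,0,0,0.14],[0,0,0,0.14],[0,0,0,0.14],[0,0,0,0.14],[0,0,0,0.15]]]'
python3 - <<'E'
from h import *
np.set_printoptions(precision=4,suppress=True)
im,K,T,f=cam('top')
cr=lambda x,y:(212+x/4-.4,125+y/3.75-.4)
A,B=onz(*cr(80,298),.035,K,T),onz(*cr(578,320),.035,K,T); print('front',A,B,np.linalg.norm(A-B),'yaw',np.arctan2(-(A-B)[0],(A-B)[1]))
yaw=np.arctan2(-(A-B)[0],(A-B)[1]); n=np.array([-np.cos(yaw),-np.sin(yaw),1])/2**.5
o,d=ray(*cr(318,184),K,T)
P0=A+n*.030; P=o+d*(n@(P0-o))/(n@d); print('mouth',P,'n',n,'perp from front',(P-A)@[np.cos(yaw),np.sin(yaw),0])
go(P[0]-.12,P[1],.2,yaw)
im,K,T,f=cam('scene'); p=proj(np.array(state()['tool_pos'])+[0,0,.02],K,T).astype(int); print(p)
c=cv2.resize(im[max(p[1]-50,0):p[1]+50,p[0]-50:p[0]+50,::-1],(400,400),interpolation=cv2.INTER_CUBIC)
w=cam('wrist')[0][:,:,::-1]; cv2.imwrite('pics/w2full.png',w)
cv2.imwrite('pics/sw2.png',np.hstack([c,cv2.copyMakeBorder(w[100:500,120:520],0,20,0,0,cv2.BORDER_CONSTANT)]))
E
```

```text
time_s: 8.45
tool_pos: [0.5004, 0.3285, 0.1847]
tcp_rot: [-0.606, -0.363, 0.607, -0.363]
contact_force: [0.1, -0.1, -0.5]
gripper_width: 0.0398
time_s: 9.25
tool_pos: [0.5004, 0.3284, 0.1846]
tcp_rot: [-0.706, 0.019, 0.707, 0.018]
contact_force: [0.2, -0.4, -1.4]
gripper_width: 0.0398
front [0.5974 0.1974 0.035 ] [ 0.5826 -0.149   0.035 ] 0.34670550047802706 yaw -0.042642910994780465
mouth [0.6648 0.0271 0.1521] n [-0.7065  0.0301  0.7071] perp from front 0.07462711783784776
t 9.30 pos [0.5004 0.3285 0.1846] yaw -0.062 q6 2.18 F [-0.  -1.4 -0.8] w 0.0398
roll -0.020
shift cm [-1.54 29.92 -5.72]
[461 252]
```

View pics/sw2.png

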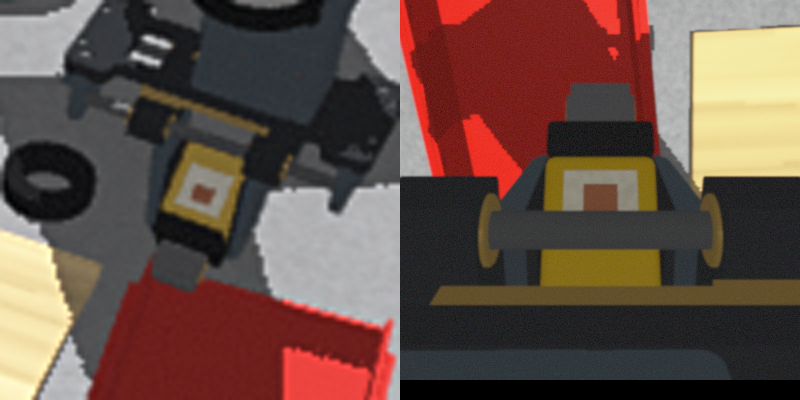

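```bash
python3 - <<'E'
import cv2,numpy as np
w=cv2.imread('pics/w2full.png')
p=w[175:300,300:312].astype(float).mean(1); p2=w[175:300,330:342].astype(float).mean(1)
for r in range(125):
    if r%1==0: print(r+175,p[r].round().astype(int),p2[r].round().astype(int)) if (r<50 or 70<r<90) else 0
E
```

```text
175 [ 26  32 124] [ 25  32 124]
176 [ 27  32 123] [ 27  32 125]
177 [ 30  35 125] [ 26  31 124]
178 [ 28  32 124] [ 26  30 123]
179 [ 27  31 124] [ 27  31 125]
180 [ 28  32 125] [ 27  30 124]
181 [ 28  31 123] [ 29  33 123]
182 [ 38  40 114] [ 37  40 115]
183 [51 52 95] [52 51 95]
184 [63 62 74] [64 64 75]
185 [66 65 65] [66 65 65]
186 [67 66 65] [67 66 66]
187 [66 66 64] [67 66 65]
188 [67 66 66] [67 66 67]
189 [67 67 66] [67 66 67]
190 [68 66 66] [66 66 66]
191 [67 68 67] [68 67 68]
192 [67 65 67] [68 66 68]
193 [67 66 68] [66 66 67]
194 [67 65 66] [67 65 67]
195 [66 65 66] [66 66 65]
196 [66 65 65] [66 65 65]
197 [68 67 66] [67 66 66]
198 [67 65 65] [67 66 67]
199 [67 67 67] [68 67 67]
200 [68 66 66] [66 65 66]
201 [68 67 67] [68 67 67]
202 [67 66 66] [66 65 64]
203 [67 67 66] [68 67 67]
204 [68 67 68] [67 66 67]
205 [66 65 66] [67 66 67]
206 [66 65 67] [67 66 66]
207 [68 67 68] [68 67 68]
208 [67 67 67] [67 66 67]
209 [66 66 67] [67 66 66]
210 [67 66 67] [67 66 68]
211 [67 66 68] [67 66 67]
212 [67 66 67] [68 66 67]
213 [67 66 67] [68 66 68]
214 [68 65 68] [67 67 68]
215 [66 65 67] [67 67 67]
216 [68 67 68] [67 67 68]
217 [67 66 67] [68 67 68]
218 [66 66 66] [68 66 69]
219 [67 65 67] [65 65 65]
220 [59 58 60] [60 58 58]
221 [44 43 44] [45 44 46]
222 [32 30 30] [30 29 30]
223 [30 28 28] [27 28 27]
224 [27 27 25] [28 26 27]
246 [28 27 26] [29 27 26]
247 [29 27 28] [31 29 29]
248 [30 28 29] [29 25 27]
249 [28 26 27] [27 24 24]
250 [28 27 28] [29 26 28]
251 [28 27 25] [28 26 27]
252 [27 28 26] [26 25 25]
253 [28 26 27] [27 26 25]
254 [26 26 27] [26 24 25]
255 [27 34 37] [25 32 36]
256 [24 54 65] [26 56 66]
257 [22 80 98] [24 81 98]
258 [ 21  97 118] [ 20  97 118]
259 [ 20 102 124] [ 18 101 124]
260 [ 21 103 126] [ 22 103 128]
261 [ 25 106 129] [ 21 104 128]
262 [ 17 105 129] [ 22 105 129]
263 [ 18 106 130] [ 22 106 131]
264 [ 20 106 131] [ 20 107 131]
```

```bash
python3 - <<'E'
from h import *
from scipy.optimize import least_squares
w=cv2.imread('pics/w2full.png').astype(float)
for r in (188,225,229,252,262,268):
    d=np.abs(np.diff(cv2.GaussianBlur(w,(3,3),0)[r],axis=0)).sum(1); i=[int(k) for k in range(220,440) if d[k]>25 and d[k]==d[k-2:k+3].max()]; print(r,i)
E
cat > pitch.py <<'E'
from h import *
from scipy.optimize import least_squares
_,K,_,f=cam('wrist'); C=np.array(f['T_tool_cam'])
def P(p,v):  # v: gx,gz (tool coords of relay origin), theta nose-down ; p=(along,up,side)
    gx,gz,t=v; a=np.array([np.sin(t),0,-np.cos(t)]); u=np.array([-np.cos(t),0,-np.sin(t)])
    return proj(np.array([gx,0,gz])+a*p[0]+u*p[1]+np.array([0,p[2],0]),K,C)
def fit(tip,front,bound,w=None):
    def e(v):
        t=min(P((.049,.009,0),v)[1],P((.055,.0075,0),v)[1])
        r=[t-tip,P((.033,.02,0),v)[1]-front,P((.019,.02,0),v)[1]-bound]
        if w: r+=[.5*(abs(P((.033,.02,.02),v)[0]-P((.033,.02,-.02),v)[0])-w)]
        return r
    s=least_squares(e,[-.019,0,.7]); print('gx,gz mm',(s.x[:2]*1000).round(1),'theta deg %.1f'%np.degrees(s.x[2]),'res',np.round(s.fun,2)); return s.x
E
python3 -c "
from pitch import *
fit(183,221,256.5)"
```

```text
188 [290, 349, 373, 412]
225 [267, 371, 376, 408, 412]
229 [267, 372, 377, 408, 412]
252 [226, 266, 372, 379, 391, 408, 412]
262 [235, 249, 266, 373, 390, 400, 408, 411]
268 [240, 244, 265, 374, 395, 403, 408, 412]
gx,gz mm [-19.4   2.5] theta deg 33.1 res [0. 0. 0.]
```

```bash
python3 -c "
from pitch import *
for t in (182.5,183.5):
    v=fit(t,221,256.5,104)
for p in ((.033,.02,.02),(.019,.02,.02),(.049,.009,.014),(.055,.0075,.0125),(-.033,.02,.02)): print(p,P(p,v))"
```

```text
gx,gz mm [-17.    2.9] theta deg 31.9 res [-0.02  0.1  -0.09  0.05]
gx,gz mm [-17.9   2.9] theta deg 33.0 res [-0.03  0.19 -0.16  0.09]
(0.033, 0.02, 0.02) [374.16595968 221.20739603]
(0.019, 0.02, 0.02) [375.7063851  256.36722193]
(0.049, 0.009, 0.014) [355.16371841 194.8258831 ]
(0.055, 0.0075, 0.0125) [351.02896009 183.47161863]
(-0.033, 0.02, 0.02) [382.3082859  407.05396067]
```

```bash
python3 -m jog '[[[0,0,0,-0.142],[0,0,0,-0.142],[0,0,0,-0.142],[0,0,0,-0.142],[0,0,0,-0.142],[0,0,0,-0.142],[0,0,0,-0.142],[0,0,0,-0.142]]]' 1 10
python3 -m jog '[[[0,0,0,-0.142],[0,0,0,-0.142],[0,0,0,-0.142],[0,0,0,-0.142],[4,0,0,0],[4,0,0,0],[4,0,0,0],[1.2,0,0,0]]]'
python3 -m jog '[[[0.6,0,0,0],[0.3,0,0,0],[0.3,0,0,0],[0.3,0,0,0],[0.3,0,0,0],[0,0,0,0]]]'
cat >> pitch.py <<'E'
def look(name):
    w=cam('wrist')[0]; cv2.imwrite(f'pics/{name}.png',w[:,:,::-1])
    p=w[120:330,300:312].astype(float).mean(1); d=np.abs(np.diff(p,axis=0)).sum(1)
    for k in range(2,206):
        if d[k]>15 and d[k]==d[k-2:k+3].max():
            s=d[k-2:k+3]; print('row %.1f'%(120+.5+(s@np.arange(k-2,k+3))/s.sum()),p[k-3].round(),p[k+3].round())
E
python3 -c "
from pitch import *
go(.501,.329,.035,1.644); look('w3')"
```

```text
time_s: 10.3
tool_pos: [0.5008, 0.3288, 0.185]
tcp_rot: [-0.603, -0.369, 0.603, -0.369]
contact_force: [0.7, -0.4, -1.1]
gripper_width: 0.0397
time_s: 11.1
tool_pos: [0.4988, 0.3277, 0.0496]
tcp_rot: [0.475, 0.522, -0.479, 0.521]
contact_force: [0.3, -0.0, -1.2]
gripper_width: 0.0403
time_s: 11.7
tool_pos: [0.5017, 0.3295, 0.0357]
tcp_rot: [0.478, 0.521, -0.477, 0.522]
contact_force: [2.1, 4.2, 4.1]
gripper_width: 0.04
t 11.75 pos [0.5017 0.3295 0.0357] yaw 1.658 q6 0.46 F [3.  4.4 3.6] w 0.0399
roll 0.014
shift cm [ 0.07 -0.07  0.05]
row 193.1 [211.  54.  48.] [113. 114. 113.]
row 220.3 [114. 114. 113.] [47. 46. 48.]
row 252.6 [49. 50. 51.] [211. 174.  37.]
row 262.9 [217. 180.  37.] [226. 223. 206.]
row 275.8 [230. 227. 214.] [201. 154. 125.]
row 302.2 [196. 147. 117.] [225. 222. 204.]
row 310.4 [227. 224. 207.] [92. 94. 95.]
```

```bash
python3 -c "
from pitch import *
w=cv2.imread('pics/w3.png').astype(float)
for r in (197,224,230,256):
    d=np.abs(np.diff(cv2.GaussianBlur(w,(3,3),0)[r],axis=0)).sum(1); i=[int(k) for k in range(220,440) if d[k]>25 and d[k]==d[k-2:k+3].max()]; print(r,i)
fit(193.1,220.3,252.6); v=fit(193.1,220.3,252.6,102)
for p in ((.033,.02,.02),(.019,.02,.02),(.049,.009,.014),(.055,.0075,.0125)): print(p,P(p,v))"
```

```text
197 [291, 348]
224 [269, 370]
230 [268, 371]
256 [256, 259, 267, 372, 381]
gx,gz mm [-25.8   0.4] theta deg 44.7 res [ 0. -0.  0.]
gx,gz mm [-22.    1.3] theta deg 43.8 res [-0.06  0.25 -0.19  0.09]
(0.033, 0.02, 0.02) [371.58500821 220.53582334]
(0.019, 0.02, 0.02) [373.90960482 252.39836922]
(0.049, 0.009, 0.014) [352.68683481 202.36004731]
(0.055, 0.0075, 0.0125) [348.54095332 193.03353915]
```

```bash
python3 -m jog '[[[-3,0,0,0],[-4.5,0,0,0],[-4.5,0,0,0],[-4.5,0,0,0],[-4.5,0,0,0.14],[0,0,0,0.14],[0,0,0,0.14],[0,0,0,0.14]]]' 1 25
python3 -m jog '[[[0,0,0,0.14],[0,0,0,0.14],[0,0,0,0.14],[0,0,0,0.14],[0,0,0,0.14],[0,0,0,0.14],[0,0,0,0.14],[0,0,0,0.14]]]'
python3 -m jog '[[[0,4.3,-1,0],[0,4.3,-1,0],[0,4.3,-1,0],[0,4.3,-1,0],[0,4.3,-1,0],[0,4.3,-1,0],[0,4.2,-1,0],[0,0,0,0]]]'
python3 -c "
from pitch import *
go(.6148,.029,.1817,-.043); look('w4')"
```

```text
time_s: 12.65
tool_pos: [0.5004, 0.3285, 0.2451]
tcp_rot: [-0.604, -0.367, 0.605, -0.367]
contact_force: [0.2, -0.1, -1.2]
gripper_width: 0.0399
time_s: 13.45
tool_pos: [0.5004, 0.3285, 0.2446]
tcp_rot: [-0.707, 0.01, 0.707, 0.01]
contact_force: [1.0, 0.3, -1.1]
gripper_width: 0.0397
time_s: 14.25
tool_pos: [0.5643, 0.0235, 0.2448]
tcp_rot: [-0.707, 0.009, 0.707, 0.009]
contact_force: [-0.5, 0.3, -1.1]
gripper_width: 0.04
t 14.30 pos [0.5639 0.0254 0.2447] yaw -0.025 q6 1.60 F [-0.9 -0.4 -1.7] w 0.0398
roll 0.018
shift cm [ 6.3  -0.58 -5.07]
row 124.8 [23. 24. 25.] [53. 53. 52.]
row 129.5 [58. 58. 57.] [76. 79. 76.]
row 160.5 [78. 81. 78.] [108.  96.  49.]
row 170.3 [108.  93.  54.] [80. 82. 79.]
row 193.1 [90. 91. 91.] [69. 69. 69.]
row 220.4 [68. 69. 68.] [28. 27. 29.]
row 252.6 [28. 30. 31.] [129. 106.  20.]
row 263.0 [133. 110.  19.] [145. 142. 128.]
row 275.7 [148. 145. 132.] [126.  95.  76.]
row 302.5 [121.  90.  71.] [142. 139. 126.]
row 310.4 [145. 141. 127.] [56. 57. 56.]
```

View pics/w4.png

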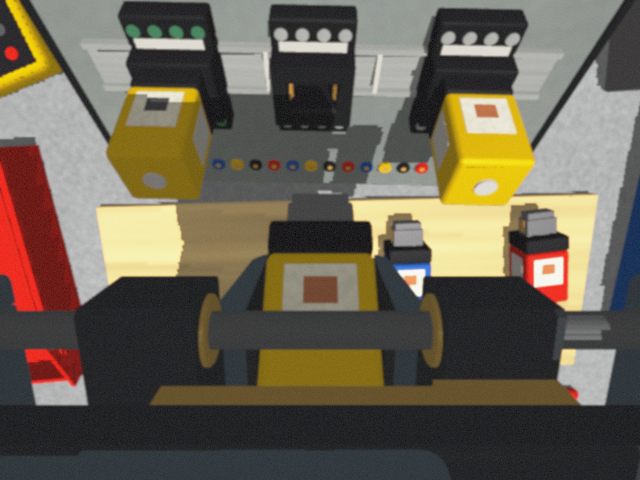

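```bash
python3 -c "
import cv2,numpy as np
w=cv2.imread('pics/w4.png')[0:140,255:395].astype(float)
c=np.clip((w-5)*3.2,0,255).astype(np.uint8)
cv2.imwrite('pics/w4c.png',cv2.resize(c,None,fx=4.2,fy=4.2,interpolation=cv2.INTER_CUBIC))"
```

```text
(no output)
```

View pics/w4c.png

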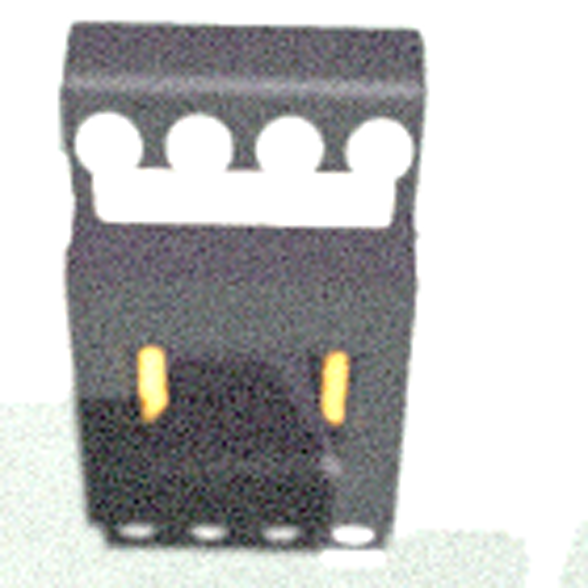

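```bash
python3 -m jog '[[[0,-0.2,-1.5,0.009],[0,-0.2,-2.5,0.009],[0,-0.1,-1,0],[0,0,0,0],[0,0,0,0]]]'
cat > tri.py <<'E'
from h import *
np.set_printoptions(precision=4,suppress=True)
def feats(im):
    hsv=cv2.cvtColor(im,cv2.COLOR_RGB2HSV); out={}
    for nm,lo,hi,a0,a1 in (('gold',(10,120,90),(25,255,255),40,250),('white',(0,0,110),(180,60,255),150,2000)):
        m=cv2.inRange(hsv,lo,hi); m[200:]=0
        n,l,st,c=cv2.connectedComponentsWithStats(m)
        out[nm]=[(c[i].round(1).tolist(),st[i].tolist()) for i in range(1,n) if a0<=st[i,4]<=a1]
    return out
E
python3 - <<'E'
from tri import *
go(.6148,.029,.1817,-.043)
im,K,T,f=cam('wrist'); cv2.imwrite('pics/w5.png',im[:,:,::-1]); np.save('T5.npy',T)
for n in('w4','w5'):
    F=feats(cv2.imread(f'pics/{n}.png')[:,:,::-1].copy()); print(n)
    for k in F:
        for x in F[k]: print(k,*x)
E
```

```text
time_s: 14.85
tool_pos: [0.6138, 0.0316, 0.2446]
tcp_rot: [-0.707, 0.014, 0.707, 0.014]
contact_force: [-1.2, -0.6, -1.7]
gripper_width: 0.0401
t 14.85 pos [0.6138 0.0316 0.2446] yaw -0.039 q6 1.62 F [-1.2 -0.6 -1.7] w 0.0401
roll 0.004
shift cm [ 6.29  0.25 -0.11]
w4
gold [290.7, 89.8] [288, 83, 6, 16, 81]
gold [334.3, 92.1] [332, 84, 5, 16, 64]
gold [485.9, 110.5] [475, 105, 23, 12, 224]
gold [236.8, 164.0] [231, 159, 13, 11, 112]
gold [310.7, 165.5] [305, 160, 13, 11, 113]
gold [384.4, 167.0] [378, 162, 13, 11, 116]
white [312.6, 41.5] [274, 28, 78, 26, 1400]
white [477.6, 45.1] [440, 31, 80, 26, 1400]
white [168.8, 43.4] [133, 37, 72, 14, 807]
white [155.0, 109.3] [127, 92, 56, 34, 1335]
white [487.2, 116.7] [460, 98, 56, 35, 1293]
white [200.8, 135.2] [194, 108, 15, 55, 345]
white [440.4, 139.7] [433, 114, 16, 54, 329]
white [154.0, 180.4] [143, 173, 23, 16, 258]
white [485.3, 187.1] [474, 180, 23, 15, 258]
w5
gold [302.5, 171.1] [301, 166, 4, 11, 41]
gold [489.1, 196.0] [480, 193, 19, 7, 126]
white [3.8, 44.5] [0, 32, 13, 22, 153]
white [326.3, 130.2] [288, 120, 74, 20, 944]
white [187.4, 132.7] [154, 128, 67, 10, 519]
white [257.7, 191.5] [247, 180, 28, 20, 165]
white [178.6, 190.1] [155, 183, 47, 17, 529]
white [487.6, 190.8] [465, 184, 48, 16, 532]
```

View pics/w5.png

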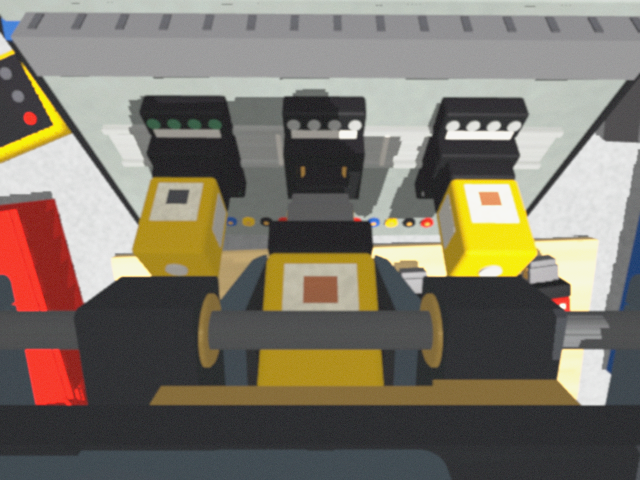

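```bash
cat >> tri.py <<'E'
def tri(p4,T4,p5,T5,K):
    o1,d1=ray(*p4,K,T4); o2,d2=ray(*p5,K,T5)
    A=np.stack([d1,-d2],1); s=np.linalg.lstsq(A,o2-o1,rcond=None)[0]
    a,b=o1+s[0]*d1,o2+s[1]*d2; return (a+b)/2,1000*np.linalg.norm(a-b)
E
python3 - <<'E'
from tri import *
for n,r0,r1 in(('w4',30,62),('w5',118,148)):
    w=cv2.imread(f'pics/{n}.png')
    for cs in ((150,190) if n=='w4' else (170,205),(295,330) if n=='w4' else (300,318),(460,495)):
        p=w[r0:r1,cs[0]:cs[1]].astype(float).mean((1,2)); print(n,cs,p.round().astype(int).tolist())
    r=46 if n=='w4' else 134
    for rr in ((70,) if n=='w4' else (160,)):
        print(n,'col profile',w[rr,255:390].astype(int).sum(1).tolist())
_,K,_,f=cam('wrist'); C=np.array(f['T_tool_cam'])
def Tw(pos,yaw):
    c,s=np.cos(yaw),np.sin(yaw); T=np.eye(4); T[:3,:3]=[[0,s,-c],[0,-c,-s],[-1,0,0]]; T[:3,3]=pos; return T@C
T4=Tw([.5639,.0254,.2447],-.025); T5=np.load('T5.npy')
for nm,a,b in(('contL',(290.9,91),(302.5,171.3)),('contR',(334.6,91.8),(345,172)),('labL',(155,109.3),(178.6,190.1)),('labR',(487.2,116.7),(487.6,190.8))):
    print(nm,*tri(a,T4,b,T5,K))
E
```

```text
w4 (150, 190) [78, 79, 80, 79, 79, 76, 72, 81, 125, 179, 211, 217, 218, 217, 218, 218, 218, 214, 189, 128, 65, 38, 36, 38, 38, 38, 39, 37, 37, 38, 39, 39]
w4 (295, 330) [114, 129, 137, 142, 144, 145, 144, 142, 136, 126, 120, 138, 180, 210, 218, 218, 218, 218, 218, 218, 216, 193, 133, 68, 39, 37, 38, 38, 39, 38, 39, 37]
w4 (460, 495) [41, 51, 72, 92, 108, 120, 127, 133, 135, 138, 137, 134, 129, 120, 121, 153, 197, 216, 218, 218, 217, 217, 218, 217, 207, 168, 104, 51, 36, 36, 38, 39]
w4 col profile [528, 533, 542, 530, 535, 533, 533, 537, 551, 578, 632, 649, 638, 548, 382, 200, 133, 104, 112, 118, 127, 117, 128, 119, 107, 123, 109, 116, 134, 122, 128, 111, 110, 114, 129, 110, 102, 109, 118, 114, 105, 127, 97, 129, 138, 120, 116, 133, 116, 118, 123, 110, 120, 118, 126, 128, 120, 123, 119, 105, 116, 123, 114, 109, 112, 124, 128, 106, 131, 124, 113, 130, 125, 116, 108, 132, 115, 82, 118, 125, 118, 116, 124, 132, 111, 119, 105, 126, 110, 114, 131, 115, 113, 126, 121, 112, 117, 115, 142, 242, 381, 495, 534, 534, 532, 532, 530, 533, 537, 535, 535, 533, 533, 537, 533, 536, 529, 491, 415, 405,
[... 686 characters left out ...]
 95, 110, 109, 104, 105, 98, 96, 97, 109, 116, 106, 114, 120, 113, 107, 106, 111, 105, 109, 122, 118, 110, 110, 96, 115, 115, 110, 122, 102, 109, 108, 95, 121, 99, 103, 107, 129, 106, 116, 113, 116, 95, 103, 108, 120, 104, 104, 100, 94, 109, 111, 98, 111, 109, 109, 108, 119, 91, 119, 118, 111, 106, 108, 101, 111, 124, 114, 108, 94, 117, 78, 111, 127, 112, 103, 120, 137, 189, 302, 359, 379, 383, 387, 386, 382, 380, 380, 374, 387, 363, 380, 378, 384, 407, 429, 450, 450, 448, 427, 400, 378, 383, 374, 371]
contL [0.6575 0.0423 0.1446] 0.05645283195690639
contR [0.6561 0.0149 0.1469] 0.3985828542042715
labL [0.6486 0.1249 0.1496] 3.2753903644906757
labR [ 0.639  -0.0826  0.139 ] 1.760229126629169
```

```bash
python3 - <<'E'
from tri import *
_,K,_,f=cam('wrist'); C=np.array(f['T_tool_cam'])
def Tw(pos,yaw):
    c,s=np.cos(yaw),np.sin(yaw); T=np.eye(4); T[:3,:3]=[[0,s,-c],[0,-c,-s],[-1,0,0]]; T[:3,3]=pos; return T@C
T4=Tw([.5639,.0254,.2447],-.025); T5=np.load('T5.npy')
for T,l,r in((T4,(168.8,49.1),(477.6,55.8)),(T5,(187.4,137.2),(482,139.2))):
    A,B=onz(*l,.163,K,T),onz(*r,.163,K,T); d=A-B; print('row yaw',np.arctan2(-d[0],d[1]),A,B,np.linalg.norm(d))
n=np.array([-1,.04,1])/2**.5
def onface(p,T,v=-.361):
    o,d=ray(*p,K,T); nn=np.array([-1,0,1])/2**.5; return o+d*(v-nn@o)/(nn@d)
for nm,p,T in(('w4 upper',(312,63),T4),('w4 cont',(312.8,91.4),T4),('w4 low',(312.8,120),T4),('w5 cont',(323.8,171.6),T5)):
    q=onface(p,T); print(nm,q,'u',(q[0]+q[2])/2**.5)
w=cv2.imread('pics/w4.png').astype(int).sum(2)
for c in (330,345): print(c,w[50:135,c-6:c+6].mean(1).round().astype(int).tolist())
E
```

```text
row yaw -0.04547872454502946 [0.6801 0.1095 0.163 ] [ 0.6721 -0.0662  0.163 ] 0.17585680732557252
row yaw -0.04591204286743093 [0.6821 0.1092 0.163 ] [ 0.6741 -0.0667  0.163 ] 0.17610183316411282
w4 upper [0.6711 0.0283 0.1605] u 0.5880269194457953
w4 cont [0.6567 0.0286 0.1462] u 0.5677566292629712
w4 low [0.64   0.0294 0.1295] u 0.5441160738021275
w5 cont [0.6569 0.0284 0.1464] u 0.5679759360395191
330 [652, 604, 465, 275, 135, 105, 114, 115, 118, 116, 110, 111, 110, 114, 114, 115, 113, 115, 121, 121, 117, 118, 120, 129, 118, 122, 118, 119, 123, 123, 123, 118, 119, 116, 128, 137, 145, 160, 166, 155, 161, 161, 163, 166, 173, 164, 165, 158, 155, 143, 114, 102, 98, 83, 95, 92, 95, 88, 109, 117, 119, 124, 107, 101, 92, 91, 82, 86, 81, 90, 84, 82, 92, 83, 91, 112, 134, 144, 116, 108, 140, 216, 274, 285, 256]
345 [492, 474, 406, 268, 142, 111, 114, 112, 114, 110, 114, 118, 116, 116, 114, 109, 113, 114, 116, 119, 117, 120, 124, 119, 117, 122, 123, 120, 118, 119, 121, 122, 120, 122, 114, 114, 120, 119, 116, 118, 117, 115, 124, 117, 118, 118, 120, 123, 120, 120, 125, 127, 118, 122, 122, 125, 121, 130, 126, 126, 127, 131, 130, 136, 133, 138, 141, 140, 141, 145, 144, 147, 148, 148, 161, 190, 236, 265, 234, 187, 190, 262, 325, 322, 273]
```

```bash
python3 -m jog '[[[1.5,0.05,0.5,0.007],[2.5,0,0.5,0],[2,0,0,0],[0.85,0,0,0],[0,0,0,0],[0,0,0,0]]]' 1 25
python3 -c "
from pitch import *
go(.6040,.0310,.1762,-.0457); look('w6')"
```

```text
time_s: 15.6
tool_pos: [0.6045, 0.0308, 0.177]
tcp_rot: [0.707, -0.017, -0.707, -0.017]
contact_force: [0.6, -0.4, -0.1]
gripper_width: 0.04
t 15.65 pos [0.6048 0.0309 0.1775] yaw -0.047 q6 1.63 F [ 0.1  0.9 -1.7] w 0.0398
roll -0.002
shift cm [ 0.13 -0.01  0.08]
row 192.8 [42. 41. 42.] [90. 90. 90.]
row 220.4 [91. 90. 90.] [37. 36. 38.]
row 252.7 [38. 37. 40.] [168. 137.  27.]
row 263.0 [174. 142.  24.] [186. 183. 165.]
row 275.7 [192. 188. 170.] [162. 123. 100.]
row 302.6 [157. 117.  92.] [185. 181. 163.]
row 310.4 [188. 184. 166.] [72. 74. 74.]
```

```bash
python3 -m jog '[[[0.12,0,0.08,0],[0.35,0,-0.35,0],[0.35,0,-0.35,0],[0.35,0,-0.35,0],[0,0,0,0]]]'
python3 -m jog '[[[0.28,0,-0.28,0],[0.28,0,-0.28,0],[0,0,0,0]]]'
python3 -m jog '[[[0.28,0,-0.28,0],[0.28,0,-0.28,0],[0,0,0,0]]]'
python3 -c "
from pitch import *
go(.6151,.0305,.1651,-.0457); look('w7')"
```

```text
time_s: 16.2
tool_pos: [0.6142, 0.0304, 0.1642]
tcp_rot: [-0.707, 0.017, 0.707, 0.017]
contact_force: [-0.7, -0.1, -2.2]
gripper_width: 0.04
time_s: 16.5
tool_pos: [0.6187, 0.0302, 0.1594]
tcp_rot: [-0.706, 0.017, 0.708, 0.017]
contact_force: [-12.0, -0.3, 11.8]
gripper_width: 0.0398
time_s: 16.8
tool_pos: [0.6237, 0.03, 0.1538]
tcp_rot: [-0.705, 0.017, 0.708, 0.017]
contact_force: [-17.1, 0.4, 14.8]
gripper_width: 0.0397
t 16.85 pos [0.6237 0.03   0.1539] yaw -0.047 q6 1.63 F [-16.5   1.4  15.8] w 0.0401
roll -0.002
shift cm [-1.12 -0.01  0.86]
row 141.4 [34. 34. 36.] [129. 131. 127.]
row 156.0 [128. 129. 126.] [163. 160. 153.]
row 167.2 [162. 159. 151.] [35. 36. 38.]
row 209.6 [38. 40. 40.] [95. 94. 95.]
row 243.8 [94. 94. 95.] [40. 40. 41.]
row 278.9 [39. 39. 41.] [174. 142.  30.]
row 291.6 [184. 150.  32.] [196. 192. 172.]
row 305.6 [201. 197. 179.] [168. 124.  97.]
row 310.3 [170. 127. 102.] [79. 79. 80.]
```

```bash
python3 -c "
from pitch import *
fit(209.6,243.8,278.9)
w=cv2.imread('pics/w7.png')[110:310,220:420].astype(float)
cv2.imwrite('pics/w7c.png',cv2.resize(np.clip((w-5)*2.2,0,255).astype(np.uint8),None,fx=3,fy=3,interpolation=cv2.INTER_CUBIC))"
```

```text
gx,gz mm [-28.3   9.9] theta deg 40.7 res [0. 0. 0.]
```

View pics/w7c.png

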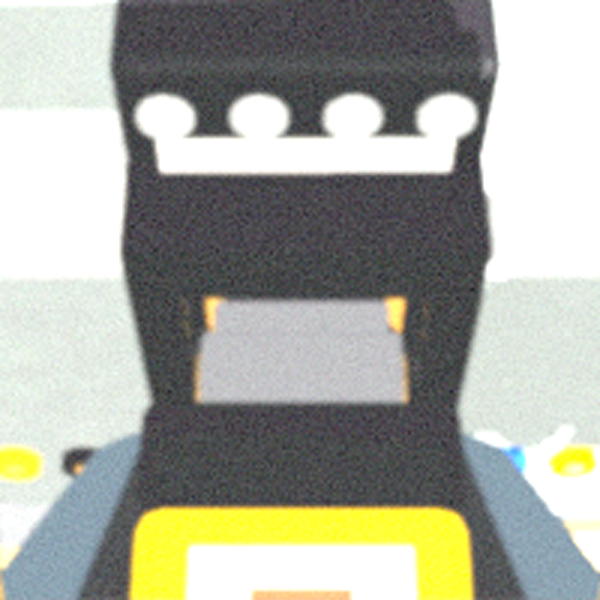

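```bash
cat >> pitch.py <<'E'
from scipy.optimize import brentq
V6=None
def along(v,row): return brentq(lambda a:P((a,.02,0),v)[1]-row,-.03,.032)
def fit2(rows,al,x0=(-.022,.001,.75)):
    s=least_squares(lambda v:[P((a,.02,0),v)[1]-r for a,r in zip(al,rows)],x0); v=s.x
    print('gx,gz mm',(v[:2]*1000).round(1),'theta deg %.1f'%np.degrees(v[2]),'res',s.fun.round(2),'width',P((.033,.02,.02),v)[0]-P((.033,.02,-.02),v)[0],'tiprow',P((.055,.0075,0),v)[1]); return v
E
python3 - <<'E'
from pitch import *
w=cv2.imread('pics/w7.png').astype(float)
for n,rs in(('w6',(224,230,262)),('w7',(248,254,288))):
    w=cv2.imread(f'pics/{n}.png').astype(float)
    for r in rs:
        d=np.abs(np.diff(cv2.GaussianBlur(w,(3,3),0)[r-1:r+2].mean(0),axis=0)).sum(1); print(n,r,[(k,int(d[k])) for k in range(250,390) if d[k]>25 and d[k]==d[k-2:k+3].max()])
v=fit(192.8,220.4,252.7,102); al=[.033,.019]+[along(v,r) for r in(263.,275.7,302.6)]; print(al)
fit2((220.4,252.7,263,275.7,302.6),al)
x=fit2((243.8,278.9,291.6,305.6),al[:4])
E
```

```text
w6 224 [(269, 58), (370, 56)]
w6 230 [(254, 32), (259, 65), (268, 56), (371, 58), (376, 37), (381, 30), (386, 33)]
w6 262 [(265, 64), (374, 65), (389, 123)]
w7 248 [(267, 61), (372, 60)]
w7 254 [(266, 50), (373, 48), (378, 32), (385, 31)]
w7 288 [(254, 27), (264, 71), (375, 74), (385, 26)]
gx,gz mm [-21.8   2.5] theta deg 43.5 res [-0.05  0.19 -0.14  0.07]
[0.033, 0.019, 0.014678572630261625, 0.009579988268268724, -0.0006886843428644551]
gx,gz mm [-19.2   3. ] theta deg 41.7 res [ 0.02 -0.11  0.06  0.06 -0.02] width 101.23757472529627 tiprow 191.22869571164145
gx,gz mm [-48.6   4.4] theta deg 51.0 res [-0.04  0.35 -0.47  0.16] width 117.04038776990967 tiprow 216.94799031270549
```

```bash
python3 -m jog '[[[-0.1,0,0.1,0],[0,0,0,0]]]' 1 30 | grep -E 'pos|force'
for k in 1 2 3; do python3 -m jog '[[[-0.07,0,-0.07,0],[-0.07,0,-0.07,0],[0,0,0,0]]]' | grep -E 'pos|force'; done
```

```text
tool_pos: [0.6236, 0.03, 0.1546]
contact_force: [-6.5, -0.0, 3.8]
tool_pos: [0.6244, 0.0299, 0.1555]
contact_force: [-8.6, 0.2, 2.8]
tool_pos: [0.6256, 0.0299, 0.1568]
contact_force: [-11.3, 0.5, 3.6]
tool_pos: [0.6268, 0.0298, 0.1581]
contact_force: [-10.5, 0.3, 2.2]
```

```bash
for k in 1 2 3 4 5; do python3 -m jog '[[[0.07,0,0.07,0],[0.07,0,0.07,0],[0,0,0,0]]]' | grep -E 'pos|force'; done
python3 -c "
from pitch import *
look('w8'); go(.6236,.03,.1546,-.0457)"
```

```text
tool_pos: [0.6267, 0.0298, 0.1579]
contact_force: [-8.8, 0.2, 9.8]
tool_pos: [0.6264, 0.0299, 0.1575]
contact_force: [-7.3, -0.4, 15.9]
tool_pos: [0.625, 0.03, 0.156]
contact_force: [-6.3, -0.3, 16.0]
tool_pos: [0.6235, 0.0301, 0.1543]
contact_force: [-4.9, 0.6, 11.0]
tool_pos: [0.6215, 0.03, 0.1517]
contact_force: [0.7, -0.0, -0.8]
row 135.3 [37. 37. 38.] [130. 131. 128.]
row 150.3 [130. 130. 128.] [163. 158. 151.]
row 162.0 [161. 158. 151.] [38. 36. 38.]
row 209.7 [37. 38. 38.] [95. 95. 96.]
row 243.7 [95. 95. 97.] [39. 39. 41.]
row 278.9 [38. 38. 40.] [174. 142.  29.]
row 291.4 [184. 150.  33.] [197. 193. 174.]
row 305.4 [201. 197. 179.] [168. 125.  99.]
row 310.3 [171. 127. 102.] [77. 79. 79.]
t 19.70 pos [0.6214 0.0301 0.1517] yaw -0.047 q6 1.63 F [ 1.1  0.4 -0.2] w 0.0401
roll -0.002
shift cm [-0.29 -0.   -0.22]
```

```bash
for k in 1 2 3; do python3 -m jog '[[[0.14,0,-0.14,0],[0.07,0,-0.07,0],[0,0,0,0]]]' | grep -E 'pos|force'; done
python3 -c "
from pitch import *
look('w9')"
```

```text
tool_pos: [0.6236, 0.03, 0.1496]
contact_force: [0.1, -0.6, -0.7]
tool_pos: [0.6257, 0.0299, 0.1476]
contact_force: [0.3, 0.2, -1.3]
tool_pos: [0.6278, 0.0296, 0.1455]
contact_force: [-0.3, -2.2, -1.9]
row 153.2 [38. 39. 40.] [134. 135. 132.]
row 168.0 [134. 134. 132.] [168. 164. 157.]
row 179.2 [168. 164. 156.] [39. 38. 41.]
row 222.6 [37. 38. 38.] [ 97.  97. 100.]
row 243.8 [98. 98. 99.] [37. 37. 40.]
row 278.9 [41. 43. 43.] [180. 147.  30.]
row 291.3 [190. 154.  31.] [204. 199. 179.]
row 305.3 [207. 204. 185.] [174. 128. 102.]
row 310.3 [177. 133. 105.] [80. 82. 82.]
```

```bash
for k in 1 2 3 4; do python3 -m jog '[[[0.14,0,-0.14,0],[0.07,0,-0.07,0],[0,0,0,0]]]' 1 40 | grep -E 'pos|force'; done
python3 -c "
from pitch import *
look('w10')"
```

```text
tool_pos: [0.6298, 0.0296, 0.1434]
contact_force: [-2.4, -4.2, 0.6]
tool_pos: [0.6317, 0.0297, 0.1413]
contact_force: [-2.6, -2.7, -0.1]
tool_pos: [0.6331, 0.0297, 0.1398]
contact_force: [-13.1, -1.2, 15.3]
tool_pos: [0.6341, 0.0294, 0.1387]
contact_force: [-28.9, -4.7, 36.0]
row 131.9 [130. 134. 130.] [45. 45. 46.]
row 172.8 [40. 42. 42.] [152. 152. 148.]
row 187.2 [151. 152. 148.] [189. 184. 176.]
row 198.0 [189. 184. 176.] [46. 43. 47.]
row 241.9 [43. 45. 45.] [73. 73. 74.]
row 244.0 [48. 49. 50.] [44. 44. 47.]
row 279.3 [45. 45. 48.] [206. 168.  37.]
row 291.5 [214. 174.  34.] [223. 220. 201.]
row 305.6 [226. 224. 210.] [195. 144. 115.]
row 310.4 [197. 149. 119.] [89. 90. 92.]
```

```bash
python3 -m jog '[[[0,0,0,0],[0,0,0,0],[0,0,0,0]]]' 1 3 | grep -E 'pos|force|width'
python3 -m jog '[[[-0.1,0,0.1,0],[0,0,0,0],[0,0,0,0]]]' 0.45 3 | grep -E 'pos|force|width'
python3 -m jog '[[[0,0,0,0],[0,0,0,0],[0,0,0,0]]]' 1 50 | grep -E 'pos|force|width'
python3 -c "
from pitch import *
look('w11')"
```

```text
tool_pos: [0.6342, 0.0294, 0.1386]
contact_force: [-28.3, -3.2, 33.9]
gripper_width: 0.0414
tool_pos: [0.6338, 0.0293, 0.139]
contact_force: [-19.4, -5.4, 21.2]
gripper_width: 0.0424
tool_pos: [0.6337, 0.0293, 0.1387]
contact_force: [-18.0, -4.5, 17.9]
gripper_width: 0.0398
row 130.9 [130. 135. 130.] [45. 44. 47.]
row 171.7 [44. 43. 44.] [146. 148. 145.]
row 186.3 [151. 152. 149.] [188. 184. 176.]
row 196.9 [189. 184. 176.] [46. 45. 47.]
row 240.8 [44. 44. 45.] [82. 82. 83.]
row 243.2 [48. 49. 49.] [45. 43. 48.]
row 278.6 [46. 46. 46.] [204. 167.  35.]
row 290.8 [213. 173.  35.] [223. 220. 202.]
row 304.8 [226. 224. 210.] [196. 147. 117.]
row 310.2 [196. 147. 117.] [90. 91. 92.]
```

```bash
python3 -m jog '[[[0,0,0,0],[0,0,0,0],[0,0,0,0],[-0.4,0,0.4,0],[-0.45,0,0.45,0],[0,0,0,0]]]' 0.36 20 | grep -E 'pos|force|width'
python3 -m jog '[[[0,0,0,0],[0,0,0,0],[0,0,0,0],[0,0,0,0],[0,0,0,0]]]' 1 50 | grep -E 'pos|force|width'
for k in 1 2; do python3 -m jog '[[[0.14,0,-0.14,0],[0.07,0,-0.07,0],[0,0,0,0]]]' | grep -E 'pos|force|width'; done
python3 -c "
from pitch import *
look('w12')"
```

```text
tool_pos: [0.6264, 0.0299, 0.1475]
contact_force: [-0.2, -0.4, -0.3]
gripper_width: 0.0583
tool_pos: [0.6267, 0.0298, 0.1466]
contact_force: [0.4, 0.5, -0.3]
gripper_width: 0.0398
tool_pos: [0.6283, 0.0297, 0.1451]
contact_force: [-7.5, -0.6, 11.6]
gripper_width: 0.04
tool_pos: [0.6292, 0.0297, 0.1446]
contact_force: [-28.7, 0.8, 43.2]
gripper_width: 0.0398
row 157.8 [40. 40. 41.] [139. 141. 137.]
row 172.4 [142. 143. 139.] [177. 172. 165.]
row 183.5 [178. 173. 165.] [41. 40. 43.]
row 254.6 [44. 43. 45.] [194. 159.  34.]
row 265.6 [201. 164.  34.] [214. 209. 188.]
row 278.6 [217. 214. 196.] [186. 143. 114.]
row 305.2 [183. 138. 109.] [211. 207. 187.]
row 310.4 [210. 206. 185.] [83. 84. 86.]
```

```bash
python3 -m jog '[[[0,0,0,0],[0,0,0,0],[0,0,0,0],[0,0,0,0],[-1.5,0,1.5,0],[-2.5,0,2.5,0],[-2.5,0,2.5,0],[-2,0,1,0]]]' 0.36 20 | grep -E 'pos|force|width'
python3 -m jog '[[[-2,0,0,0],[0,0,0,0],[0,0,0,0]]]' 0.1 | grep -E 'pos|force|width|time'
python3 - <<'E'
from h import *
go(.5639,.0254,.2447,-.0457)
im,K,T,f=cam('wrist'); cv2.imwrite('pics/w13.png',im[:,:,::-1]); np.save('T13.npy',T)
E
```

```text
tool_pos: [0.5542, 0.0333, 0.2283]
contact_force: [0.6, 0.1, -0.1]
gripper_width: 0.0583
time_s: 25.9
tool_pos: [0.556, 0.0332, 0.2472]
contact_force: [-0.1, 0.2, -0.6]
gripper_width: 0.0795
t 25.90 pos [0.556  0.0332 0.2472] yaw -0.047 q6 1.64 F [-0.1  0.2 -0.6] w 0.0795
roll -0.001
shift cm [ 0.25  0.74 -0.83]
```

View pics/w13.png

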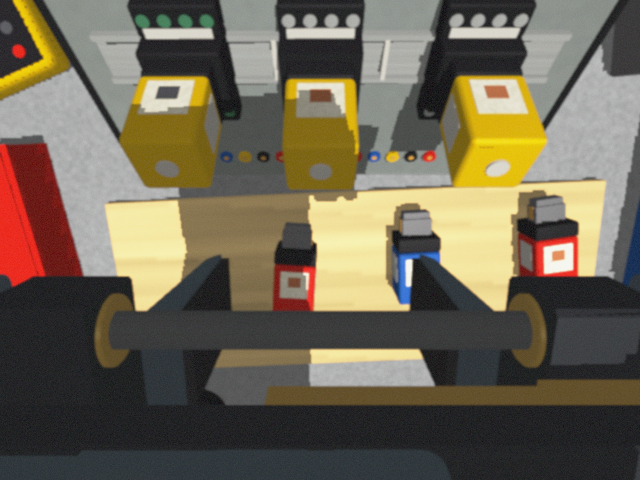

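```bash
python3 - <<'E'
from tri import *
w=cv2.imread('pics/w13.png'); g=w.astype(float); _,K,_,f=cam('wrist'); T=np.load('T13.npy')
hsv=cv2.cvtColor(w,cv2.COLOR_BGR2HSV)
m=cv2.inRange(hsv,(18,150,60),(34,255,255)); m[200:]=0
for cx in((120,225),(275,365),(435,550)):
    s=np.zeros_like(m); s[60:195,cx[0]:cx[1]]=m[60:195,cx[0]:cx[1]]
    cols=[c for c in range(*cx) if s[:,c].any()]; mid=(cols[0]+cols[-1])//2
    print(cx,'cols',cols[0],cols[-1],'top rows',[(c,int(np.argmax(s[:,c]>0))) for c in range(mid-24,mid+25,8)])
    kn=np.zeros_like(m); kn[155:185,cx[0]:cx[1]]=cv2.inRange(hsv,(0,0,90),(180,90,255))[155:185,cx[0]:cx[1]]
    n,l,st,c=cv2.connectedComponentsWithStats(kn)
    print('knob',[(c[i].round(1),st[i].tolist()) for i in range(1,n) if st[i,4]>60])
    mc=(cols[0]+cols[-1])//2
    for c0 in (mc-3,): print([int(x) for x in g[120:195,c0-6:c0+7,2].mean(1)])
E
```

```text
(120, 225) cols 120 220 top rows [(146, 76), (154, 76), (162, 76), (170, 76), (178, 76), (186, 76), (194, 76)]
knob [(array([128.3, 172.3]), [120, 155, 25, 30, 477]), (array([166.8, 168.5]), [155, 161, 24, 16, 298])]
[130, 130, 130, 131, 130, 130, 130, 130, 130, 130, 131, 130, 131, 131, 130, 131, 131, 131, 131, 131, 132, 132, 132, 130, 127, 126, 124, 124, 124, 124, 124, 125, 124, 124, 124, 124, 124, 124, 124, 124, 123, 123, 119, 117, 114, 115, 114, 115, 116, 115, 115, 115, 114, 115, 115, 117, 120, 122, 125, 124, 124, 124, 124, 124, 123, 123, 126, 139, 161, 172, 177, 178, 179, 180, 179]
(275, 365) cols 282 358 top rows [(296, 78), (304, 78), (312, 78), (320, 78), (328, 78), (336, 78), (344, 78)]
knob [(array([320.3, 171.4]), [310, 164, 22, 16, 284]), (array([359.4, 178.5]), [354, 170, 11, 15, 127])]
[130, 131, 131, 130, 131, 131, 131, 130, 130, 131, 131, 131, 131, 131, 130, 131, 130, 131, 131, 131, 131, 131, 131, 132, 132, 134, 134, 131, 129, 127, 125, 125, 124, 124, 125, 124, 124, 124, 125, 125, 124, 125, 125, 124, 122, 120, 118, 115, 115, 114, 114, 115, 114, 115, 115, 114, 115, 115, 119, 120, 122, 123, 123, 123, 123, 124, 124, 124, 122, 114, 98, 98, 114, 129, 140]
(435, 550) cols 440 545 top rows [(468, 75), (476, 75), (484, 75), (492, 75), (500, 75), (508, 75), (516, 75)]
knob [(array([441.9, 170.7]), [435, 155, 17, 30, 429]), (array([538.7, 170.3]), [522, 155, 28, 28, 546]), (array([497.4, 167.8]), [486, 160, 24, 16, 292])]
[218, 218, 218, 218, 218, 218, 218, 219, 218, 219, 219, 219, 219, 219, 219, 219, 220, 225, 233, 239, 243, 244, 243, 240, 237, 232, 223, 215, 224, 230, 231, 231, 231, 230, 230, 230, 230, 230, 230, 230, 228, 224, 216, 209, 207, 207, 208, 209, 211, 214, 215, 214, 218, 219, 218, 222, 227, 229, 229, 229, 229, 229, 228, 228, 228, 227, 226, 231, 241, 243, 242, 241, 240, 238, 238]
```

```bash
python3 - <<'E'
from tri import *
_,K,_,f=cam('wrist'); T=np.load('T13.npy'); n=np.array([-.7064,.0323,.7071]); u=np.array([.7064,-.0323,.7071]); y=np.array([.0457,.999,0])
M=np.array([.6565,.0286,.146])
# relay coords: out along n (shoulder=0, tail=66), up = u
for t in (0,):
  for mm,lab in((np.zeros(3),'home'),(n*.001,'1mm out'),(u*.001,'1mm up')):
    print(lab,[proj(M+n*a+u*b+mm,K,T).round(2) for a,b in((.014,.02),(.066,.02),(.066,0))])
for yy in(-.09,.09): print('nb',[proj(M+n*a+u*b+y*yy,K,T).round(1) for a,b in((.014,.02),(.066,.02),(.066,0))])
th=.02; c,s=np.cos(th),np.sin(th); n2=n*c-u*s; u2=u*c+n*s
print('tilt .02 tail down',[proj(M+n2*a+u2*b,K,T).round(2) for a,b in((.014,.02),(.066,.02),(.066,0))])
E
```

```text
home [array([321.43,  65.25]), array([321.59, 133.  ]), array([321.56, 159.75])]
1mm out [array([321.44,  66.41]), array([321.59, 134.47]), array([321.56, 161.18])]
1mm up [array([321.44,  63.71]), array([321.59, 131.54]), array([321.56, 158.52])]
nb [array([481.3,  64.9]), array([502.1, 132.7]), array([488.1, 159.5])]
nb [array([161.8,  65.6]), array([141.4, 133.3]), array([155.3, 160. ])]
tilt .02 tail down [array([321.44,  66.15]), array([321.59, 135.48]), array([321.56, 161.36])]
```

```bash
python3 -m jog '[[[0,0,0,0],[0,0,0,0],[0,0,0,0],[0,0,0,0],[0,0,0,0],[0,0,-0.9,0],[2,0,-1,0],[2.2,0,0,0]]]' 1 15 | grep -E 'pos|force|width'
python3 -m jog '[[[0,0,0,0],[0,0,0,0],[0.4,0,-0.4,0],[0.4,0,-0.4,0],[0.2,0,-0.2,0],[0,0,0,0]]]' | grep -E 'pos|force|width'
for k in 1 2 3; do python3 -m jog '[[[0.1,0,-0.1,0],[0.1,0,-0.1,0],[0,0,0,0]]]' | grep -E 'pos|force'; done
```

```text
tool_pos: [0.577, 0.0322, 0.2059]
contact_force: [-0.2, 0.2, -0.6]
gripper_width: 0.0208
tool_pos: [0.5851, 0.0318, 0.1954]
contact_force: [0.2, 0.3, 0.9]
gripper_width: 0.0008
tool_pos: [0.5869, 0.0317, 0.1935]
contact_force: [-0.1, 0.6, -0.1]
tool_pos: [0.5888, 0.0316, 0.1915]
contact_force: [-1.4, -0.8, 2.3]
tool_pos: [0.5904, 0.0316, 0.1908]
contact_force: [-15.1, -0.3, 24.2]
```

```bash
for k in 1 2; do python3 -m jog '[[[0.1,0,-0.1,0],[0,0,0,0],[0,0,0,0]]]' | grep -E 'pos|force'; done
python3 -m jog '[[[-1,0,1,0],[-2.5,0,2.5,0],[-2,0,1,0],[-1.5,0,0,0],[0,0,0,0],[0,0,0,0]]]' 0.1 | grep -E 'time|pos|force'
python3 - <<'E'
from tri import *
go(.556,.0332,.2472,-.047)
w=cam('wrist')[0][:,:,::-1].copy(); cv2.imwrite('pics/w14.png',w); g=w.astype(float); hsv=cv2.cvtColor(w,cv2.COLOR_BGR2HSV)
def sub(c0,r0,r1):  # strongest grey edges down a column band
    p=g[r0:r1,c0-8:c0+9].mean((1)); d=np.abs(np.diff(p,axis=0)).sum(1); k=int(d[2:-2].argmax())+2; s=d[k-2:k+3]; return round(r0+.5+(s@np.arange(k-2,k+3))/s.sum(),2)
for c0 in(168,320,496): print(c0,'upper edge',sub(c0,64,90),'lower',sub(c0,176,196))
kn=cv2.inRange(hsv,(0,0,90),(180,90,255)); kn[:150]=0; kn[190:]=0
n,l,st,c=cv2.connectedComponentsWithStats(kn)
print([(c[i].round(1),st[i].tolist()) for i in range(1,n) if 200<st[i,4]<400])
w0=cv2.imread('pics/w13.png'); g=w0.astype(float)
for c0 in(168,320,496): print('w13',c0,'upper edge',sub(c0,64,90),'lower',sub(c0,176,196))
E
```

```text
tool_pos: [0.5909, 0.0316, 0.1905]
contact_force: [-24.8, 1.5, 38.2]
tool_pos: [0.5912, 0.0316, 0.1902]
contact_force: [-36.7, 0.4, 52.7]
time_s: 29.55
tool_pos: [0.5484, 0.0335, 0.2572]
contact_force: [-0.8, 0.4, -0.8]
t 29.55 pos [0.5484 0.0335 0.2572] yaw -0.047 q6 1.64 F [-0.8  0.4 -0.8] w 0.0454
roll -0.000
shift cm [ 1.   -0.01 -0.76]
168 upper edge 85.32 lower 191.39
320 upper edge 66.77 lower 191.86
496 upper edge 84.63 lower 181.85
[(array([172.2, 154.9]), [161, 150, 23, 12, 225]), (array([320.1, 156.3]), [310, 150, 21, 14, 258]), (array([490.6, 154.5]), [480, 150, 23, 11, 210])]
w13 168 upper edge 85.9 lower 187.21
w13 320 upper edge 78.56 lower 189.54
w13 496 upper edge 75.56 lower 186.53
```

```bash
python3 - <<'E'
from tri import *
for nm in('w13','w14'):
    w=cv2.imread(f'pics/{nm}.png'); hsv=cv2.cvtColor(w,cv2.COLOR_BGR2HSV); g=w.astype(float)
    kn=cv2.inRange(hsv,(0,0,90),(180,90,255)); kn[:138]=0; kn[182:]=0
    n,l,st,c=cv2.connectedComponentsWithStats(kn)
    k=sorted([tuple(c[i].round(2)) for i in range(1,n) if 230<st[i,4]<360]); print(nm,k)
    for x,_ in k:
        x=int(x); s=g[:,x-22:x+23,2]-g[:,x-22:x+23,0]; p=s.mean(1); r0=56; d=np.diff(p[r0:92]); i=int(d.argmax()); print('  col',x,'yellow top %.2f'%(r0+.5+(d[i-2:i+3]@np.arange(i-2,i+3))/d[i-2:i+3].sum()))
E
```

```text
w13 [(np.float64(166.79), np.float64(168.47)), (np.float64(320.28), np.float64(171.4)), (np.float64(497.42), np.float64(167.84))]
  col 166 yellow top 75.69
  col 320 yellow top 77.79
  col 497 yellow top 74.62
w14 [(np.float64(171.79), np.float64(153.33)), (np.float64(320.13), np.float64(156.04)), (np.float64(491.4), np.float64(152.68))]
  col 171 yellow top 63.59
  col 320 yellow top 65.95
  col 491 yellow top 63.13
```

```bash
python3 -m jog '[[[1,0,-0.5,0],[1.5,0,-1.2,0],[1.5,0,-1.2,0],[1,0,-0.8,0],[0,0,0,0],[0.35,0,-0.35,0],[0.35,0,-0.35,0],[0,0,0,0]]]' 1 15 | grep -E 'pos|force|width'
for k in 1 2 3; do python3 -m jog '[[[0.1,0,-0.1,0],[0.1,0,-0.1,0],[0,0,0,0]]]' | grep -E 'pos|force'; done
```

```text
tool_pos: [0.592, 0.0314, 0.2005]
contact_force: [-0.2, -0.7, -0.0]
gripper_width: 0.0002
tool_pos: [0.5939, 0.0314, 0.1986]
contact_force: [-0.5, 1.1, -0.5]
tool_pos: [0.596, 0.0313, 0.1973]
contact_force: [-5.6, 0.2, 11.4]
tool_pos: [0.5971, 0.0313, 0.1967]
contact_force: [-25.2, 0.2, 37.9]
```

```bash
python3 -m jog '[[[-0.6,0,0.6,0],[-0.6,0,0.6,0],[0,-4.2,0,0],[0,-4.2,0,0],[0.3,0,-0.3,0],[0.3,0,-0.3,0],[0,0,0,0]]]' | grep -E 'pos|force'
for k in 1 2 3; do python3 -m jog '[[[0.1,0,-0.1,0],[0.1,0,-0.1,0],[0,0,0,0]]]' | grep -E 'pos|force'; done
```

```text
tool_pos: [0.5958, 0.1148, 0.2]
contact_force: [-0.5, 0.1, 0.8]
tool_pos: [0.5979, 0.1147, 0.1984]
contact_force: [0.0, 0.5, 0.8]
tool_pos: [0.5995, 0.115, 0.1969]
contact_force: [-6.7, -1.7, 10.2]
tool_pos: [0.6001, 0.1149, 0.1962]
contact_force: [-28.3, -4.1, 36.1]
```

```bash
python3 -m jog '[[[-2,0,2,0.053],[-1,1,3.5,0],[0,2.5,3,0],[0,2.5,2,0],[3,0.5,0.3,0],[4,0,0,0],[0,0,0,0],[0,0,0,0]]]' 0 20 | grep -E 'pos|force|width'
python3 -c "
from h import *
go(.486,.061,.017,-.1)
im,K,T,f=cam('wrist'); cv2.imwrite('pics/w15.png',im[:,:,::-1])
hsv=cv2.cvtColor(im,cv2.COLOR_RGB2HSV)
m=cv2.inRange(hsv,(0,150,60),(6,255,255))|cv2.inRange(hsv,(174,150,60),(180,255,255))
n,l,st,c=cv2.connectedComponentsWithStats(m)
for i in range(1,n):
    if st[i,4]>300: print(st[i],c[i].round(),onz(st[i,0]+st[i,2]/2,st[i,1],.052,K,T).round(4))
"
```

```text
tool_pos: [0.4878, 0.0602, 0.1549]
contact_force: [0.8, -0.2, 0.4]
gripper_width: 0.0617
t 33.70 pos [0.4878 0.0602 0.1549] yaw -0.100 q6 1.75 F [ 0.8 -0.2  0.4] w 0.0617
roll -0.000
shift cm [13.79 -0.06  0.19]
[556  23  44  28 868] [578.  36.] [ 0.6038 -0.1077  0.052 ]
[   0  139   54  169 4341] [ 19. 241.] [0.5703 0.2441 0.052 ]
[617 155  23  71 769] [627. 194.] [ 0.5209 -0.1449  0.052 ]
[ 291  211   57   72 2327] [318. 251.] [0.504  0.0599 0.052 ]
```

```bash
python3 -m jog '[[[2,0,0.2,0],[3,0,0,0],[4,0,0,0],[3,0,0,0],[1.8,0,0,0],[0,0,0,0]]]' 0 25 | grep -E 'pos|force|width'
python3 -m jog '[[[0,0,0,0],[0,0,0,0],[0,0,0,0],[0,0,0,0],[0,0,0,0],[0,0,0,0],[0,0,0,0],[0,0,0,0]]]' 1 25 | grep -E 'pos|force|width'
python3 -m jog '[[[-3,0,0,0],[-4.5,0,0,0],[-4.5,0,0,0],[-1.3,0,0,-0.09],[0,0,0,-0.086],[0,-4.35,-1.35,0],[0,-4.35,-1.35,0],[0,-4.35,-1.35,0]]]' | grep -E 'pos|force|width'
python3 -m jog '[[[0,-4.35,-1.35,0],[0,-4.35,-1.35,0],[0,-4.35,-1.35,0],[0,-4.3,-1.3,0],[0,0,0,0],[0,0,0,0]]]' | grep -E 'pos|force|width'
python3 -c "
from h import *
go(.557,.371,.010,.076)"
```

```text
tool_pos: [0.4859, 0.0605, 0.0161]
contact_force: [0.1, -0.8, 1.1]
gripper_width: 0.0911
tool_pos: [0.4858, 0.0604, 0.0166]
contact_force: [-0.8, -0.7, 4.5]
gripper_width: 0.0396
tool_pos: [0.5163, 0.195, 0.1495]
contact_force: [0.2, -0.9, -0.8]
gripper_width: 0.0399
tool_pos: [0.5559, 0.3711, 0.1487]
contact_force: [-0.2, -0.6, -1.3]
gripper_width: 0.0395
t 36.55 pos [0.5559 0.3711 0.1487] yaw 0.077 q6 2.05 F [-0.2 -0.6 -1.3] w 0.0395
roll 0.001
shift cm [13.87  0.02 -0.1 ]
```

```bash
python3 -m jog '[[[4,0,-0.1,0],[4,0,0,0],[3.5,0,0,0],[1.5,0,0,0],[0.5,0,0,0],[0.3,0,0,0],[0,0,0,0]]]' | grep -E 'time|pos|force|width'
python3 -m jog '[[[0,0,0,0],[0,0,0,0],[0,0,0,0],[-3,0,0,0],[-4.5,0,0,0],[-4.5,0,0,0],[-2,0,0,0],[0,4.5,1.8,0]]]' 0 25 | grep -E 'time|pos|force|width'
python3 -c "
from h import *
go(.501,-.186,.15,.09)
go(.501,-.186,.15)"
```

```text
time_s: 37.25
tool_pos: [0.5582, 0.3709, 0.0128]
contact_force: [0.5, -0.3, -2.3]
gripper_width: 0.0403
time_s: 38.05
tool_pos: [0.5462, 0.3281, 0.1562]
contact_force: [1.6, -1.2, -0.5]
gripper_width: 0.0914
t 38.05 pos [0.5462 0.3281 0.1562] yaw 0.078 q6 2.00 F [ 1.6 -1.2 -0.5] w 0.0914
roll -0.012
shift cm [ 0.62 50.8   9.12]
t 38.05 pos [0.5462 0.3281 0.1562] yaw 0.078 q6 2.00 F [ 1.6 -1.2 -0.5] w 0.0914
shift cm [ 0.35 50.9   8.53]
```

```bash
python3 -m jog '[[[0,4.7,0.8,-0.012],[0,4.7,0.8,0],[0,4.7,0.8,0],[0,4.7,0.8,0],[0,4.7,0.8,0],[0,4.7,0.8,0],[0,4.7,0.8,0],[0,4.7,0.8,0]]]' | grep -E 'pos'
python3 -m jog '[[[0,4.7,0.8,0],[0,4.7,0.8,0],[0,2.5,0.8,0],[0,0,0,0],[0,0,0,0]]]' | grep -E 'time|pos|force|width'
cat > fr.py <<'E'
from h import *
import sys
x,y,yaw,col=float(sys.argv[1]),float(sys.argv[2]),float(sys.argv[3]),sys.argv[4]
im,K,T,f=cam('wrist'); hsv=cv2.cvtColor(im,cv2.COLOR_RGB2HSV)
m=cv2.inRange(hsv,(0,150,60),(6,255,255))|cv2.inRange(hsv,(174,150,60),(180,255,255)) if col=='r' else cv2.inRange(hsv,(100,130,60),(125,255,255))
n,l,st,c=cv2.connectedComponentsWithStats(m)
for i in range(1,n):
    if st[i,4]>800 and abs(c[i][0]-320)<120:
        p=onz(st[i,0]+st[i,2]/2,st[i,1],.052,K,T); print(st[i],c[i].round()); x,y=p[0]-.019*np.cos(yaw),p[1]-.019*np.sin(yaw); print('origin',round(x,4),round(y,4))
go(x,y,.017,yaw)
E
python3 fr.py .501 -.186 .09 r
```

```text
tool_pos: [0.5113, -0.0575, 0.1521]
time_s: 39.35
tool_pos: [0.498, -0.1766, 0.1517]
contact_force: [0.3, 0.8, 0.0]
gripper_width: 0.0914
[ 305  206   58   73 2421] [334. 247.]
origin 0.5002 -0.1848
t 39.40 pos [ 0.4982 -0.176   0.1517] yaw 0.088 q6 1.10 F [-0.5  0.1 -0.1] w 0.0914
roll -0.002
shift cm [13.47  0.9  -0.13]
```

```bash
python3 -m jog '[[[3,0.9,-0.1,0],[4.5,0,0,0],[4,0,0,0],[2,0,0,0],[0,0,0,0],[0,0,0,0]]]' 0 25 | grep -E 'pos|force|width'
python3 -m jog '[[[0,0,0,0],[0,0,0,0],[0,0,0,0],[0,0,0,0],[0,0,0,0],[0,0,0,0],[0,0,0,0],[0,0,0,0]]]' 1 25 | grep -E 'pos|force|width'
python3 -m jog '[[[-3,0,0,0],[-4.5,0,0,0],[-4.5,0,0,0],[-1.3,0,0,0.012],[0,-4.6,0.1,0],[0,-4.6,0.1,0],[0,-4.6,0.1,0],[0,-4.6,0.1,0]]]' | grep -E 'pos|force|width'
python3 -m jog '[[[0,-4.6,0.1,0],[0,-4.6,0.1,0],[0,-4.6,0.1,0],[0,-4.6,0.1,0],[0,-4.6,0.1,0],[0,-4.6,0.1,0],[0,-4.5,0.1,0],[0,-4.3,0,0]]]' | grep -E 'pos|force|width'
python3 -m jog '[[[0,0,0,0],[0,0,0,0]]]' | grep pos
python3 -c "
from h import *
go(.447,.363,.009,.076)"
```

```text
tool_pos: [0.5001, -0.1841, 0.0163]
contact_force: [0.2, -0.2, 0.0]
gripper_width: 0.0912
tool_pos: [0.4999, -0.1852, 0.0166]
contact_force: [-1.2, -0.3, 0.8]
gripper_width: 0.0398
tool_pos: [0.4811, -0.0005, 0.149]
contact_force: [1.9, -0.2, -1.3]
gripper_width: 0.0398
tool_pos: [0.4465, 0.3622, 0.1488]
contact_force: [1.1, -1.2, -0.8]
gripper_width: 0.0399
tool_pos: [0.4467, 0.3607, 0.1486]
t 42.60 pos [0.4467 0.3607 0.1486] yaw 0.077 q6 2.13 F [ 0.3 -0.2 -1.6] w 0.0400
roll 0.001
shift cm [13.96 -0.23 -0.05]
```

```bash
python3 -m jog '[[[4,-0.2,0,0],[4,0,0,0],[3.5,0,0,0],[1.5,0,0,0],[0.6,0,0,0],[0.3,0,0,0],[0,0,0,0],[0,0,0,0]]]' | grep -E 'time|pos|force|width'
python3 -m jog '[[[0,0,0,0],[0,0,0,0],[0,0,0,0],[0,0,0,0],[-3,0,0,0],[-4.5,0,0,0],[-4.5,0,0,0],[-2,0,0,0.057]]]' 0 25 | grep -E 'pos|force|width'
python3 -m jog '[[[0,4.6,-0.45,0],[0,4.6,-0.45,0],[0,4.6,-0.45,0],[0,4.6,-0.45,0],[0,4.6,-0.45,0],[0,4.6,-0.45,0],[0,4.6,-0.45,0],[0,4.6,-0.45,0]]]' | grep -E 'pos|force|width'
python3 -m jog '[[[0,4.6,-0.45,0],[0,0.7,0,0],[0,0,0,0],[0,0,0,0]]]' | grep -E 'time|pos|force|width'
python3 fr.py .496 -.057 .02 b
```

```text
time_s: 43.4
tool_pos: [0.448, 0.3629, 0.0118]
contact_force: [0.6, -0.0, -1.9]
gripper_width: 0.0402
tool_pos: [0.4485, 0.3634, 0.1545]
contact_force: [-0.3, 0.4, -0.0]
gripper_width: 0.0909
tool_pos: [0.4901, -0.0067, 0.1507]
contact_force: [0.9, 0.3, 0.6]
gripper_width: 0.0913
time_s: 45.4
tool_pos: [0.4955, -0.057, 0.1504]
contact_force: [-0.0, 0.3, 0.1]
gripper_width: 0.0913
[ 293  213   57   72 2296] [320. 253.]
origin 0.4924 -0.0571
t 45.45 pos [ 0.4954 -0.0567  0.1504] yaw 0.020 q6 1.39 F [-1.1 -0.5 -0.3] w 0.0915
roll -0.000
shift cm [13.34  0.03  0.31]
```

```bash
python3 -m jog '[[[3,0,0.3,0],[4.5,0,0,0],[4,0,0,0],[1.8,0,0,0],[0,0,0,0],[0,0,0,0]]]' 0 25 | grep -E 'pos|force|width'
python3 -m jog '[[[0,0,0,0],[0,0,0,0],[0,0,0,0],[0,0,0,0],[0,0,0,0],[0,0,0,0],[0,0,0,0],[0,0,0,0]]]' 1 25 | grep -E 'pos|force|width'
python3 -m jog '[[[-3,0,0,0],[-4.5,0,0,0],[-4.5,0,0,0],[-1.3,0,0,0.07],[0,4.56,-0.5,0],[0,4.56,-0.5,0],[0,4.56,-0.5,0],[0,4.56,-0.5,0]]]' | grep -E 'pos|force|width'
python3 -m jog '[[[0,4.56,-0.4,0],[0,4.56,-0.4,0],[0,4.56,-0.4,0],[0,0,0,0],[0,0,0,0]]]' | grep -E 'pos|force|width'
python3 - <<'E'
from h import *
go(.508,-.378,.010,-.05)
im,K,T,f=cam('wrist'); cv2.imwrite('pics/w16.png',im[:,:,::-1])
t=cam('top')[0][:,:,::-1]; cv2.imwrite('pics/top2.png',t)
cv2.imwrite('pics/both.png',np.hstack([im[:,:,::-1][:480,:640:1][::1,::1],])) 
a=cv2.resize(im[:,:,::-1],(400,300)); b=t[130:290,120:480]; b=cv2.resize(b,(400,178)); c=cv2.copyMakeBorder(b,0,122,0,0,cv2.BORDER_CONSTANT); cv2.imwrite('pics/mix.png',np.hstack([a,c]))
E
```

```text
tool_pos: [0.4928, -0.0569, 0.0179]
contact_force: [0.2, -0.3, 0.6]
gripper_width: 0.0909
tool_pos: [0.4927, -0.0579, 0.0175]
contact_force: [-0.8, -0.4, 1.6]
gripper_width: 0.0395
tool_pos: [0.5031, -0.2428, 0.1505]
contact_force: [0.3, 1.2, -1.5]
gripper_width: 0.0396
tool_pos: [0.5078, -0.3788, 0.1499]
contact_force: [0.7, 0.8, -0.8]
gripper_width: 0.04
t 48.15 pos [ 0.5078 -0.3788  0.1499] yaw -0.053 q6 0.95 F [ 0.7  0.8 -0.8] w 0.0400
roll -0.003
shift cm [13.99 -0.08 -0.02]
```

View pics/mix.png

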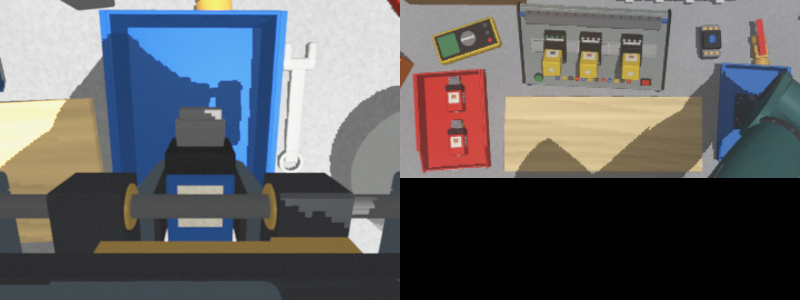

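```bash
python3 -m jog '[[[4,0,0,0],[4,0,0,0],[3.5,0,0,0],[1.5,0,0,0],[0.6,0,0,0],[0.3,0,0,0],[0,0,0,0],[0,0,0,0]]]' | grep -E 'time|pos|force|width'
python3 -m jog '[[[0,0,0,0],[0,0,0,0],[0,0,0,0],[0,0,0,0],[0,0,0,0],[-2,0,0,0],[-4.5,0,0,0],[-4.5,0,0,0]]]' 0 25 | grep -E 'pos|force|width'
python3 -m jog '[[[-4,0,0,0],[-3,0,0,0],[0,0,0,0],[0,0,0,0]]]' | grep -E 'time|pos|force|width'
python3 - <<'E'
from tri import *
im,K,T,f=cam('wrist'); hsv=cv2.cvtColor(im,cv2.COLOR_RGB2HSV)
m=cv2.inRange(hsv,(0,0,120),(180,70,255)); n,l,st,c=cv2.connectedComponentsWithStats(m)
print('white label in blue bin:',[(c[i].round(),onz(*c[i],.044,K,T)) for i in range(1,n) if 150<st[i,4]<3000 and abs(c[i][0]-320)<60])
t,K,T,f=cam('top'); a=cv2.imread('pics/top0.png')[:,:,::-1]; 
d=np.abs(t.astype(int)-a).sum(2)
for nm,(x0,x1,y0,y1) in dict(meter=(145,215,140,190),contactor=(385,412,148,185),valve=(432,455,145,190),spanner=(470,488,198,258),tape=(220,250,292,322)).items(): print(nm,'changed px',int((d[y0:y1,x0:x1]>120).sum()))
E
```

```text
time_s: 49.05
tool_pos: [0.509, -0.3787, 0.0129]
contact_force: [0.5, -0.1, -0.6]
gripper_width: 0.0397
tool_pos: [0.5077, -0.3778, 0.1221]
contact_force: [0.7, -0.3, -0.1]
gripper_width: 0.0912
time_s: 50.25
tool_pos: [0.5084, -0.3783, 0.1918]
contact_force: [-0.6, -0.2, 0.2]
gripper_width: 0.0914
white label in blue bin: [(array([321., 221.]), array([ 0.5079, -0.3776,  0.044 ]))]
meter changed px 0
contactor changed px 0
valve changed px 0
spanner changed px 922
tape changed px 478
```

```bash
python3 -c "
from bench import hand_in
print(hand_in())"
```

```text
the job is handed in; nothing more can be done
None
```

I handed the job in at about 50 s of the 72 s. Both red relays are lying in the red bin, the blue one is in the blue bin, and the yellow one is plugged into the middle base.

**Yellow relay:** The gripper only points down, so I tilted the relay in the grip to about 44° against the red bin's side wall.
- The first push missed the mouth by a few millimetres and the relay slid back in the grip.
- I then felt my way down the slope until it dropped in. The fingers fouled the base, so I gripped again further back and pressed it in, then pushed on its end with closed fingers at up to about 64 N.

**Last checks:**
- **Seating:** Pressing on the yellow relay's end at about 45 N showed it level with the fixed relay next to it, within 0.3 mm. It was square to better than about 0.01 rad.
- **Disagreement:** The camera comparison put the yellow relay 2–3 pixels off its neighbours' line, which would be up to about 2 mm out. I trusted the touch check.
- **Red and blue relays:** The last top picture showed both red relays in the red bin. After release, the blue relay's label was at about (0.508, -0.378), close to the middle of the blue bin. Each relay settled only 3–4 mm or less when let go.
- **Other objects:** The multimeter, contactor and valve looked unchanged in the top picture. The spanner and tape areas did change. I put that down to the arm and its shadow but did not confirm it, although the spanner looked in place from the wrist camera. I did not check the pliers at the end.

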